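# Chase the latch thread of the under-sink drawer with a tap

## Task

The thread that takes the drawer's latch knob is furred up, and a thread tap already stands in its brass bush: pick up the short steel socket wrench and seat it fully on the tap's square head. Turn the tap clockwise half a turn in and a quarter turn back, do that a second time, then drive it on in until you feel it bottom; snug it there, but do not force it, or the bush tears loose in the plastic. Leave the tap bottomed with the wrench standing on it, and leave the other things alone.

Things in the scene. Friction and masses are not known exactly. Their poses are not given: they have to be found in the camera images.
- wrench: Short steel socket wrench, 80 mm tall, about 0.25 kg, standing upright on the worktop, in one of three places shared with the latch knob and the scoop. Origin: centre of its underside, z up. From below: block 32 mm square, 26 mm tall, with a 17.5 mm square socket, 20 mm deep, mouth chamfered 1.5 mm; neck 16 mm across up to 52 mm; grip head 26 mm square from 52 to 80 mm. All squares parallel to x and y.
- wrench_grip (a point): Middle of the wrench's square grip head, on its axis, 66 mm above its underside; axes as the wrench's. Grip it across two opposite sides; either pair will do.
- drawer: Fixed white plastic pull-out drawer. Origin: on the worktop under the axis of the latch boss at the middle of its front; z up, x towards the drawer's inside. Boss: block 64 mm (x) by 80 mm (y), 85 mm tall. Behind it an open box from x = 30 to 310 mm, y = -135 to 135 mm, 100 mm tall, floor 10 mm thick. The bush, depth ring and tap are on the boss's axis.
- tap_top (a point): Centre of the top of the tap's upright square head (steel, 16 mm square, 24 mm tall; below it the round threaded shank), about 142 mm above the worktop. x and y are parallel to the sides of the square and turn with it; z up. With the wrench fully on, the socket's roof rests on this point: the wrench's underside is 20 mm below it. In the socket the wrench has about 0.1 rad of play each way.
- tap (a joint): Turn of the tap in rad, growing clockwise seen from above; starts between -0.2 and 0. It sinks 3 mm per turn. Running friction about 0.2 N m either way, and it stays where it is left. It bottoms at a turn between 5.2 and 6.2 that cannot be seen, only felt; from there on it takes the bush with it.
- depth_ring (a joint): Grey drag ring round the bush with a tab, moved on by the tap and never back: it shows the deepest turn in rad the tap has reached, on the same scale as the tap (0 at the start).
- bush (a joint): Twist in rad of the brass bush (40 mm across) in the boss, clockwise; 0 until the tap bottoms, then a spring of 1.5 N m per rad. 0.15 to 0.3 is snug, beyond 0.45 it tears loose. With the hand held still, the torque felt is below 0.12 N m on the way in and 0.15 to 0.35 when snug, which comes 0.25 to 0.45 rad of hand turn after first touch. Let go, it springs back to about 0.15, the tap with it.
- latch_knob: White plastic latch knob taken off the drawer: disc 44 mm across, 14 mm tall, with a 40 x 10 mm grip ridge to 30 mm height. On the worktop; leave alone. Origin: centre of the underside.
- scoop: Grey plastic measuring scoop, cup 50 mm across and 35 mm tall, flat handle out to 98 mm along its y. On the worktop; leave alone. Origin: under the cup's centre.
- lid_a: Steel jar lid, 74 mm across, 10 mm tall, in the drawer; leave alone. Origin: centre of the underside.
- lid_b: The same kind of lid, on the worktop; leave alone. Origin: centre of the underside.
- green_bottle: Empty green glass bottle, 62 mm across, 210 mm tall, standing in the drawer; leave alone. Origin: centre of the underside.
- pet_bottle: Clear PET bottle, 64 mm across, 200 mm tall, standing in the drawer; leave alone. Origin: centre of the underside.
Mind the look-alikes: they are no part of the job. There is more than one size of the wrench; the job needs the middle-sized.

How it is judged:
On the way, in this order (a step that is already met when the one before it is completed fails the run):
1. the wrench is fully down on the tap's square (horizontal distance between wrench and tap_top below 0.004 m and z of wrench in the frame of tap_top between -0.024 and -0.016 m and angle between wrench's own z axis and vertical below 0.1 rad), for 0.2 s.
2. first half turn in (value of joint tap above 2.5 rad), for 0.05 s.
3. a quarter back, without having gone in much more than half a turn (value of joint tap below 2.3 rad and value of joint depth_ring below 3.8 rad), for 0.05 s.
4. second half turn in (value of joint tap above 3.9 rad), for 0.05 s.
5. a quarter back again, without having gone in much more than half a turn (value of joint tap below 3.6 rad and value of joint depth_ring below 5.15 rad), for 0.05 s.
6. the tap is bottomed and snug: the bush is loaded (value of joint bush above 0.12 rad), for 0.05 s.
At the end, for the whole second after the job is handed in: The tap is at the bottom of its thread and still bears on it (bush twisted more than 0.03 rad), and the wrench stands at rest on its square: upright within 0.1 rad, within 4 mm of the axis, its roof within 4 mm of the square's top (all of step 1 and value of joint bush above 0.03 rad and value of joint tap above 5 rad and linear speed of wrench below 0.02 m/s and velocity of joint tap below 0.05 rad/s); the robot touches nothing.
It fails at once if the tap was forced: the bush tore loose (twisted more than 0.45 rad) (value of joint bush above 0.45 rad).
It fails at once if another thing was moved more than 20 mm (distance of any of latch_knob, scoop, lid_a, lid_b, green_bottle, pet_bottle from where it was at the start of the episode above 0.02 m).
It also fails if it takes over 72 s, if anything falls off the work surface, if the arm or the gripper's body presses on something with over 40 N, if the wrist force passes 120 N, or if a joint passes its speed limit or range.

## Robot

A 6-joint arm with a two-finger parallel gripper is mounted at the origin on the work surface. World frame = base frame: x ahead of the robot, y to its left, z up, the work surface at z = 0. Lengths are in m, angles in rad, forces in N, time in s.
With the tool pointing down it reaches from about 0.225 to 0.875 m from the base axis. Payload 3.4 kg.
Tool frame: the origin (TCP) lies at the very end of the fingers, on their centre line; the grasp point (between the pads) lies manip.hold_point_z behind it (manip.hold_point_z is the distance from the TCP to the grasp point, in m); x points along the fingers, y is the direction in which the jaws open and shut, and the axes are right-handed (so a half turn about x gives the same grasp; the last joint's range is limited). The gripper opens to 85 mm and grips with 20 to 120 N. Pads are 22 mm wide; open, the fingers measure 114 mm over their backs; the gripper's body (76 mm by 85 mm) begins 54 mm behind the grasp point. The pads swing forward as they close: fully open they stand 13 mm farther back than shut.
Start: joints at [1.075, 0.276, 1.505, -0, 1.361, -0.121], TCP at [0.211, 0.535, 0.231] pointing down, gripper open.
Joint ranges: [-2.89, 2.89], [-0.75, 2.08], [0.22, 2.7], [-1.18, 4.32], [0.11, 2.71], [-2.7, 2.7]. Speed limits (rad/s): [2.57, 2.57, 3.14, 3.14, 3.14, 3.14].

## Interface

Orientations are given as a unit quaternion [w, x, y, z].
In Python, from rig import manip gives the robot as it stands.
- The arm moves only by the tool step_arm, never from a script. Its argument "targets" is a list of rows, each a list of 2 entries, a list of its own where there are three numbers: the shift along the tool's x, y, z in mm, then the turn about the tool's x in degrees. A call has 1 to 20 rows; each row is the pose to reach, as a shift and turn from the pose commanded when the call began, along the tool's axes at that moment; what a row does not reach only later rows make up. A row lasts 1/10 s, in which the tool goes at most 50 mm and 8.59 degrees, less where a joint would pass 70% of its speed; a pose out of reach is approached as far as the arm can. A call with a gripper value outside its range is refused whole. "grip" is the closure, from 0 (fully open) to 1 (shut), set as the call begins (left out, the last holds). The fingers move at their own pace and stop on an object; "grip_force" is the grip in N (left out, the last holds). Time passes only in rows, so rows that repeat a pose let the fingers close. It gives the time, the measured TCP pose, the force and the opening at its end, in the units of the state.
- manip.get_state(): the state, without advancing time (a new reading comes with each control period).
- manip.get_image(name): name is "side" or "top"; returns a dict with "image" (480x640x3 uint8, red, green, blue), "fx", "fy", "cx", "cy" (pixels), "pose" (4x4, takes a point from camera to world coordinates). Camera axes: x right, y down, z forward; pixel columns grow to the right and rows downward; lengths in m; the calibration is good to about 2 mm. A picture is of the moment at which its call begins. There is no depth.
- manip.sign_off(): hands the job in, once; it reports no verdict.
Trained networks look in a picture, given as the dict that the camera call returned (one of the last four; its "shot" number tells which), for a name from the list of things; names that differ only in an ending like _2 or _b are one class to them, and where a whole thing is asked for, a point or a joint stands for the part that bears it (a point fixed in the world has none). Each returns a list of dicts, best first, with "confidence" (0 to 1); they miss things now and then, are a little off and sometimes report something else, mostly with a low value. They report only what shows in the picture. A call takes as long as a camera call. They do not tell look-alikes from the thing itself.
- manip.search_frame(picture, thing): "xyz" ([x, y, z] in m, in world coordinates, good to about 4 mm: the middle of the surface that is visible of it).
- manip.regions_of(picture, thing): "region" (480x640 bool, what is visible of it).
The state is a dict: "clock": time; "qpos": joint angles; "qd": joint speeds; "effort": joint torques, N m; "position": TCP position; "ee_rot": TCP orientation; "contact_force": force on the tool from outside, world axes, zero at the start; "moment": the same for the moment, N m; "width": finger opening in m.
Only numpy, scipy, OpenCV 4.12 (cv2) and the standard library are available. Lean on these libraries where they do the work, as an engineer would, in place of code of your own. Each camera call takes 0.05 s, during which the arm holds its last target.

## Working session

There is one attempt and no reset: what is moved stays moved. The work goes in short steps, Python scripts to look and compute and a tool call to move; the robot and the scene stay as the last step left them, time stands still between calls to the robot, and variables do not carry over. Pictures are saved under pics/ and viewed, and the job is handed in when it is done.

Besides the shell and the picture viewer there is one more tool, called after "Request:" as name([rows], argument=value, ...), one row to a line, values as JSON. step_arm: Moves the arm, as the interface text tells. Its arguments: {"type":"object","properties":{"targets":{"type":"array"},"grip":{"type":"number"},"grip_force":{"type":"number"}},"required":["targets"]}

```bash
ls; mkdir -p pics; cat > h.py <<'E'
import numpy as np, cv2
from rig import manip
def save(p,name,crop=None,scale=1):
    im=p["image"][:,:,::-1]
    if crop: im=im[crop[1]:crop[3],crop[0]:crop[2]]
    im=cv2.resize(im,None,fx=scale,fy=scale,interpolation=cv2.INTER_CUBIC)
    cv2.imwrite("pics/"+name,im)
def ray(p,u,v):
    d=np.array([(u-p["cx"])/p["fx"],(v-p["cy"])/p["fy"],1.0]);T=np.array(p["pose"])
    return T[:3,3],T[:3,:3]@d
def atz(p,u,v,z):
    o,d=ray(p,u,v);return o+d*(z-o[2])/d[2]
def proj(p,X):
    T=np.array(p["pose"]);c=T[:3,:3].T@(np.array(X)-T[:3,3])
    return np.array([p["fx"]*c[0]/c[2]+p["cx"],p["fy"]*c[1]/c[2]+p["cy"]])
E
python3 - <<'E'
from h import *
np.set_printoptions(precision=4,suppress=True)
s=manip.get_state();print(s, manip.hold_point_z)
for n in("top","side"):
    p=manip.get_image(n);save(p,n+"0.png");print(n,p["fx"],p["fy"],p["cx"],p["cy"],np.array(p["pose"]))
    for t in("wrench","tap_top","drawer","latch_knob","scoop","lid_a","green_bottle","pet_bottle"):
        for r in manip.search_frame(p,t): print(t,np.round(r["xyz"],4),round(r["confidence"],2),proj(p,r["xyz"]).round())
E
```

```text
pics
{'clock': 0.0, 'qpos': array([ 1.075 ,  0.2766,  1.5061, -0.    ,  1.3607, -0.121 ]), 'qd': array([ 0.0003,  0.0002, -0.0005, -0.0023, -0.0001, -0.0009]), 'effort': array([  0.0007, -41.6771, -24.5807,  -0.0001,   0.0111,  -0.    ]), 'position': array([0.2103, 0.5346, 0.2304]), 'ee_rot': array([ 0.6945,  0.1311,  0.6949, -0.1324]), 'contact_force': array([ 0.1791,  0.8106, -1.0604]), 'moment': array([0.0085, 0.0158, 0.0081]), 'width': 0.08593023836702506} 0.0187
top 501.69203072429855 501.69203072429855 330.48766696360036 231.2021497673722 [[-0.0255 -0.9886  0.1485  0.4516]
 [-0.9993  0.0212 -0.0304  0.0476]
 [ 0.0269 -0.1492 -0.9884  1.0511]
 [ 0.      0.      0.      1.    ]]
wrench [0.5645 0.2117 0.0706] 0.67 [232. 251.]
wrench [0.4657 0.1193 0.1217] 0.61 [278. 300.]
wrench [0.5803 0.1364 0.0614] 0.49 [271. 242.]
tap_top [ 0.432  -0.0867  0.1393] 0.59 [392. 316.]
drawer [ 0.582  -0.1207  0.0102] 0.62 [396. 242.]
latch_knob [0.4339 0.228  0.0148] 0.92 [228. 318.]
latch_knob [ 0.5849 -0.1182  0.0122] 0.68 [395. 241.]
scoop [0.511  0.3632 0.0314] 0.57 [159. 281.]
scoop [ 0.4328 
[... 398 characters left out ...]
762]
 [-0.4549  0.6196 -0.6396  0.6287]
 [ 0.0068 -0.7158 -0.6983  0.7941]
 [ 0.      0.      0.      1.    ]]
wrench [0.5623 0.2271 0.0348] 0.78 [280. 373.]
wrench [0.5772 0.1495 0.0196] 0.65 [296. 339.]
wrench [0.4647 0.1368 0.0545] 0.59 [360. 347.]
tap_top [ 0.4325 -0.0866  0.1289] 0.52 [432. 235.]
drawer [ 0.554  -0.0798  0.0521] 0.77 [365. 246.]
latch_knob [0.4267 0.2333 0.009 ] 0.76 [355. 420.]
scoop [0.5168 0.3403 0.0219] 0.58 [267. 450.]
lid_a [0.695  0.2746 0.0005] 0.92 [197. 375.]
lid_a [ 0.5655 -0.0828  0.0152] 0.84 [359. 257.]
lid_a [0.5155 0.3435 0.0199] 0.57 [267. 453.]
green_bottle [ 0.645  -0.0438  0.1336] 0.91 [314. 210.]
pet_bottle [ 0.6039 -0.1529  0.114 ] 0.61 [359. 192.]
```

View pics/top0.png

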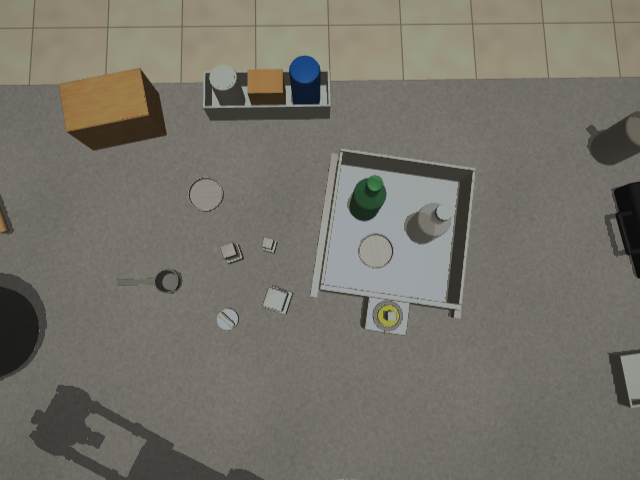

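View pics/side0.png

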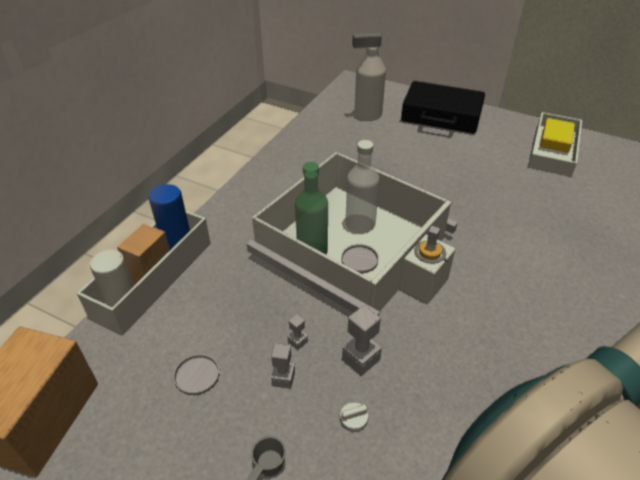

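Three wrench candidates in the top picture: (231,252) medium, (269,244) small and (278,299) large. In the side picture they are at (283,365), (297,331) and (362,340). The medium one should be the 80 mm wrench. I'll check it in a crop and measure the sizes.

```bash
python3 - <<'E'
from h import *
p=manip.get_image("top");save(p,"c_top.png",(200,220,300,320),6)
q=manip.get_image("side");save(q,"c_side.png",(250,295,400,400),5)
save(p,"c_tap.png",(355,285,425,345),8)
save(q,"c_taps.png",(390,205,470,305),6)
for pp,n in((p,'t'),(q,'s')):
  for t in("wrench","tap_top"):
    for r in manip.regions_of(pp,t):
      m=r["region"].astype(np.uint8); ys,xs=np.nonzero(m);print(n,t,r["confidence"],xs.min(),xs.max(),ys.min(),ys.max(),m.sum())
E
```

```text
t wrench 0.83 263 290 287 313 550
t wrench 0.71 221 243 243 263 339
t wrench 0.69 262 276 238 252 176
t wrench 0.21 377 397 306 326 248
s wrench 0.81 270 294 343 387 917
s wrench 0.56 342 381 305 374 1920
s tap_top 0.82 426 439 227 250 229
s tap_top 0.65 341 378 244 272 838
```

View pics/c_top.png

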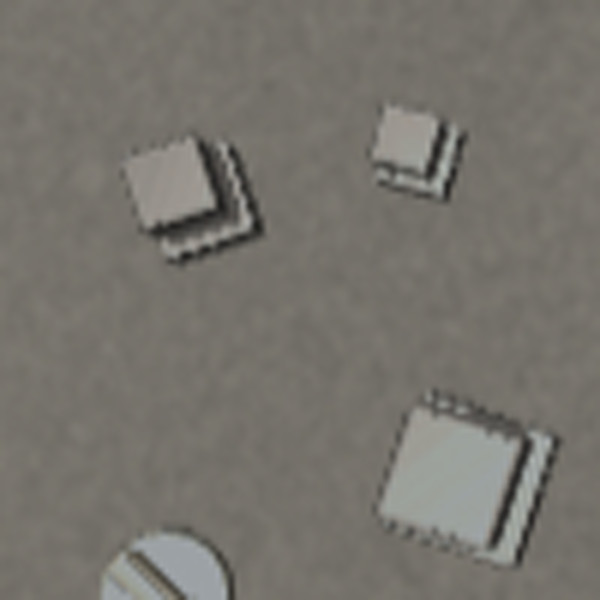

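View pics/c_side.png

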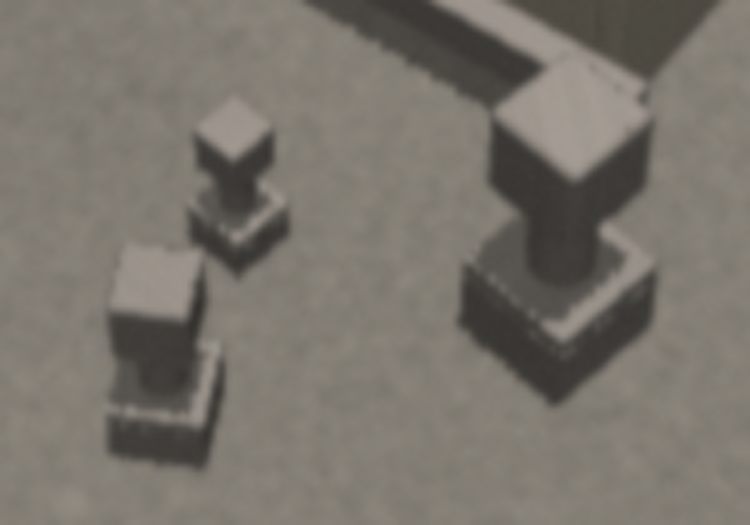

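View pics/c_tap.png

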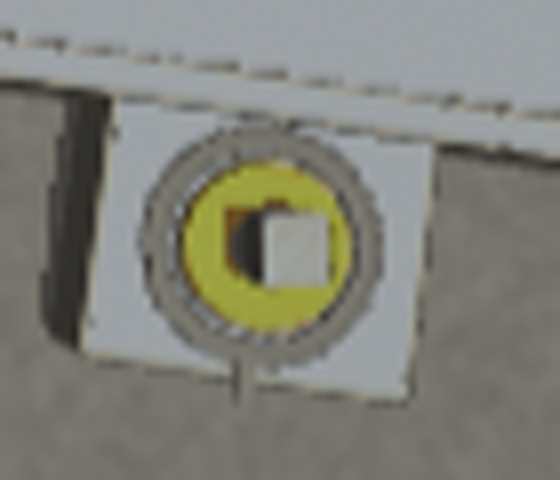

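View pics/c_taps.png

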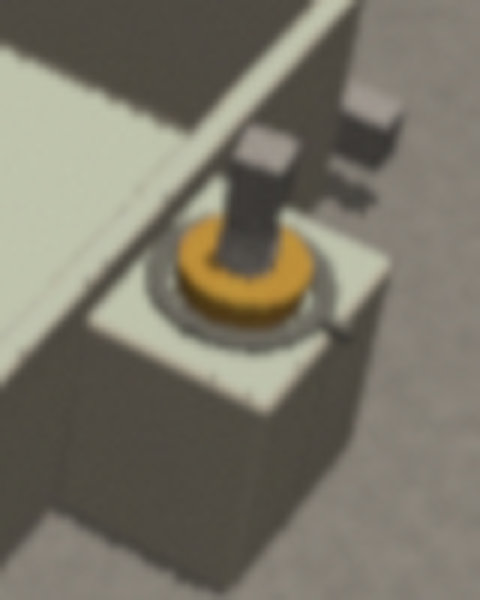

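The medium candidate fits: its top face measures about 26 mm, and its height lies between the other two. I'll fit the poses of the wrench and the tap from the corners in both views.

```bash
cat >> h.py <<'E'
from scipy.optimize import least_squares
def sq(x,y,yaw,half,z):
    c,s=np.cos(yaw),np.sin(yaw)
    return [np.array([x+c*a-s*b,y+s*a+c*b,z]) for a,b in((half,half),(-half,half),(-half,-half),(half,-half))]
def fit(obs,x0,free_z=False):
    # obs: list of (pic, corner px Nx2, half, z)
    def res(v,full=False):
        out=[]
        for p,px,half,z in obs:
            P=np.array([proj(p,X) for X in sq(v[0],v[1],v[2],half,z+(v[3] if free_z else 0))])
            for u in px:
                d=P-np.array(u);i=np.argmin((d**2).sum(1));out+=list(d[i])
        return np.array(out)
    r=least_squares(res,x0,loss="soft_l1");return r.x,res(r.x)
E
python3 - <<'E'
from h import *
np.set_printoptions(precision=4,suppress=True)
p=manip.get_image("top");q=manip.get_image("side")
f=lambda l,o,s:[((a+.5)/s-.5+o[0],(b+.5)/s-.5+o[1]) for a,b in l]
wt=f([(122,172),(193,137),(217,210),(150,233)],(200,220),6)
ws=f([(122,245),(207,255),(195,320),(108,312)],(250,295),5)
wb=f([(108,455),(203,467)],(250,295),5)
ot=(p,wt,.013,.08);os_=(q,ws,.013,.08);ob=(q,wb,.016,0)
for o in([ot],[os_],[ob],[ot,os_,ob]): 
    x,r=fit(o,[.5645,.22,.3]);print(x,np.degrees(x[2]),r.round(1))
print('tap')
tt=f([(264,213),(328,213),(328,287),(264,287)],(355,285),8)
ts=f([(248,127),(298,142),(285,177),(234,160)],(390,205),6)
for o in([(p,tt,.008,.142)],[(q,ts,.008,.142)],[(p,tt,.008,.142),(q,ts,.008,.142)]):
    x,r=fit(o,[.432,-.087,0.1]);print(x,np.degrees(x[2]),r.round(1))
# drawer front edge of boss
bt=f([(115,97),(433,147),(408,403),(85,352)],(355,285),8)
for c in bt: print(atz(p,*c,.085))
E
```

```text
[0.563  0.2171 0.3822] 21.897174907171333 [-0.6 -0.8  0.1 -0.2  1.1 -0.1 -0.3  1.4]
[0.5631 0.2167 0.3685] 21.113772890682267 [ 0.3 -0.2 -0.2 -0.7 -0.3  0.4  0.2  0.4]
[0.5659 0.2157 0.333 ] 19.08168597075345 [-0.2 -0.   0.2  0. ]
[0.5637 0.2167 0.3444] 19.730605216585015 [-0.3 -1.5  0.6 -0.4  1.1 -0.1 -0.4  0.9  0.2 -0.5 -0.3 -0.7 -0.9  0.3
 -0.3  0.   0.7  1.1  1.2  1. ]
tap
[ 0.4324 -0.086  -0.033 ] -1.888113711860947 [-0.5  0.1  0.4  0.1  0.5 -0.1 -0.4 -0.1]
[ 0.4312 -0.0863  0.0626] 3.5875659975127907 [-0.2 -0.   0.4 -0.   0.1 -0.1 -0.4  0.2]
[ 0.4318 -0.0861  0.01  ] 0.5704579548551911 [-0.6  0.6  0.3  0.3  0.8  0.1 -0.1  0.4 -0.2 -0.2  0.2  0.1 -0.6 -0.1
 -0.9 -0.1]
[ 0.4684 -0.0525  0.085 ]
[ 0.4547 -0.1283  0.085 ]
[ 0.3948 -0.1194  0.085 ]
[ 0.4087 -0.0431  0.085 ]
```

```bash
cat >> h.py <<'E'
from scipy.spatial.transform import Rotation as R
def tool(s=None):
    s=s or manip.get_state();q=s["ee_rot"]
    return np.array(s["position"]),R.from_quat([q[1],q[2],q[3],q[0]]).as_matrix(),s
def report():
    P,M,s=tool();print("t",round(s["clock"],2),"pos",P.round(4),"j",np.round(s["qpos"],3),"yawy",round(np.degrees(np.arctan2(M[1,1],M[0,1])),2),"x",M[:,0].round(4),"F",np.round(s["contact_force"],1),"M",np.round(s["moment"],3),"w",round(s["width"],4))
E
cat > w.py <<'E'
# usage: shift to world target
import sys
from h import *
np.set_printoptions(precision=4,suppress=True)
report()
P,M,s=tool()
T=np.array([float(a) for a in sys.argv[1:4]])
print("shift mm",(M.T@(T-P))*1e3,"yaw now",np.degrees(np.arctan2(M[1,1],M[0,1])))
if len(sys.argv)>4: print("turn deg",(-(float(sys.argv[4])-np.degrees(np.arctan2(M[1,1],M[0,1])))+90)%180-90)
E
python3 w.py 0.5635 0.2167 0.135 20.5; python3 w.py 0.5635 0.2167 0.047 20.5
```

```text
t 1.3 pos [0.2105 0.5352 0.2314] j [ 1.075  0.276  1.505  0.     1.361 -0.121] yawy 68.53 x [ 0.0001  0.0002 -1.    ] F [ 0.5  0.9 -0.2] M [-0.027 -0.027  0.005] w 0.0854
shift mm [  96.3371 -167.1449  445.0541] yaw now 68.52595244731602
turn deg 48.025952447316
t 1.3 pos [0.2105 0.5352 0.2314] j [ 1.075  0.276  1.505  0.     1.361 -0.121] yawy 68.53 x [ 0.0001  0.0002 -1.    ] F [ 0.5  0.9 -0.2] M [-0.027 -0.027  0.005] w 0.0854
shift mm [ 184.3371 -167.1605  445.0527] yaw now 68.52595244731602
turn deg 48.025952447316
```

Request:
step_arm([
  [[5,-9,22],3],
  [[15,-26,68],8],
  [[26,-44,118],14],
  [[36,-63,168],20],
  [[47,-82,218],26],
  [[58,-101,268],32],
  [[69,-120,318],38],
  [[80,-138,368],43],
  [[89,-154,410],46],
  [[95,-164,436],48],
  [[96,-167,445],48],
  [[96,-167,445],48],
], grip=0)

```text
clock: 2.5
position: [0.5647, 0.2153, 0.1346]
ee_rot: [0.58, 0.404, 0.581, -0.404]
contact_force: [-0.2, 0.3, 0.4]
width: 0.0854
```

```bash
python3 w.py 0.5635 0.2167 0.047 20.5; python3 - <<'E'
from h import *
p=manip.get_image("top");save(p,"t1.png",(180,200,320,305),5)
q=manip.get_image("side");save(q,"s1.png",(180,230,420,410),3)
E
```

```text
t 2.5 pos [0.5647 0.2153 0.1346] j [ 0.249  0.386  1.589  0.     1.168 -0.106] yawy 20.35 x [-0.0008 -0.0001 -1.    ] F [-0.2  0.3  0.4] M [-0.008 -0.01   0.031] w 0.0854
shift mm [87.5823 -0.5599 -1.6944] yaw now 20.350844336845878
turn deg -0.14915566315411866
```

View pics/s1.png

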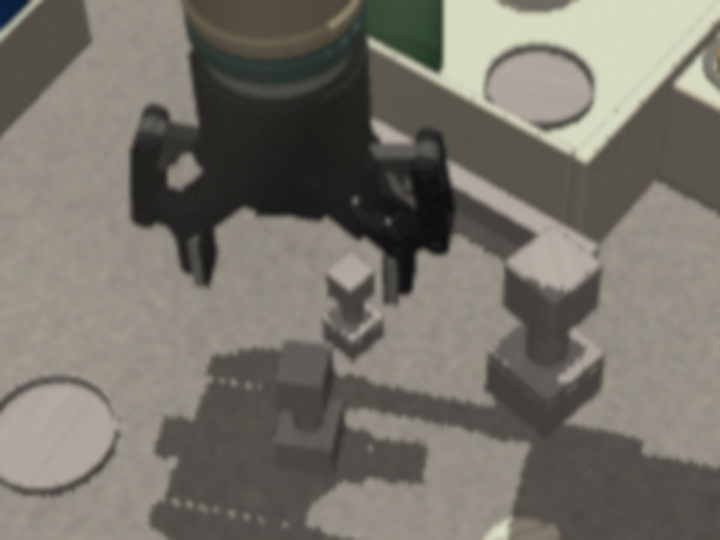

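View pics/t1.png

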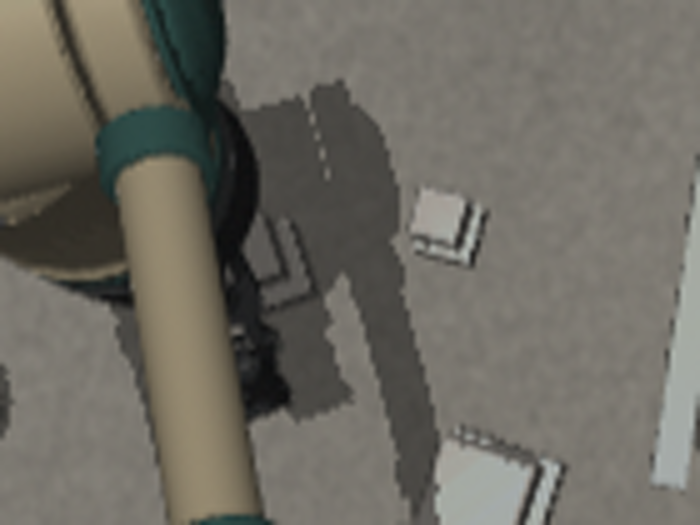

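The open fingers straddle the medium wrench (side crop about (305,390)), and the small wrench is clear of them. Now I'll lower the hand and grip.

Request:
step_arm([
  [[15,0,-1],0],
  [[40,0,-1],0],
  [[65,0,-1],0],
  [[80,0,-1],0],
  [[87,0,-1],0],
  [[87,0,-1],0],
])

```text
clock: 3.2
position: [0.5617, 0.2189, 0.048]
ee_rot: [0.581, 0.402, 0.582, -0.403]
contact_force: [0.4, 0.3, 0.6]
width: 0.0854
```

Request:
step_arm([
  [[0,0,0],0],
  [[0,0,0],0],
  [[0,0,0],0],
  [[0,0,0],0],
  [[0,0,0],0],
  [[0,0,0],0],
  [[0,0,0],0],
], grip=1, grip_force=60)

```text
clock: 3.9
position: [0.5638, 0.2179, 0.0491]
ee_rot: [0.581, 0.403, 0.581, -0.402]
contact_force: [-0.4, -0.1, 5.3]
width: 0.0253
```

```bash
python3 w.py 0.5635 0.2167 0.047 20.5; python3 - <<'E'
from h import *
q=manip.get_image("side");save(q,"s2.png",(200,250,400,400),4)
E
```

```text
t 3.9 pos [0.5638 0.2179 0.0491] j [ 0.254  0.468  1.695  0.     0.977 -0.105] yawy 20.52 x [ 0.0015  0.0005 -1.    ] F [-0.4 -0.1  5.3] M [ 0.001  0.088 -0.023] w 0.0253
shift mm [ 2.0642 -0.6913  0.9911] yaw now 20.518344662712508
turn deg 0.018344662712507898
```

View pics/s2.png

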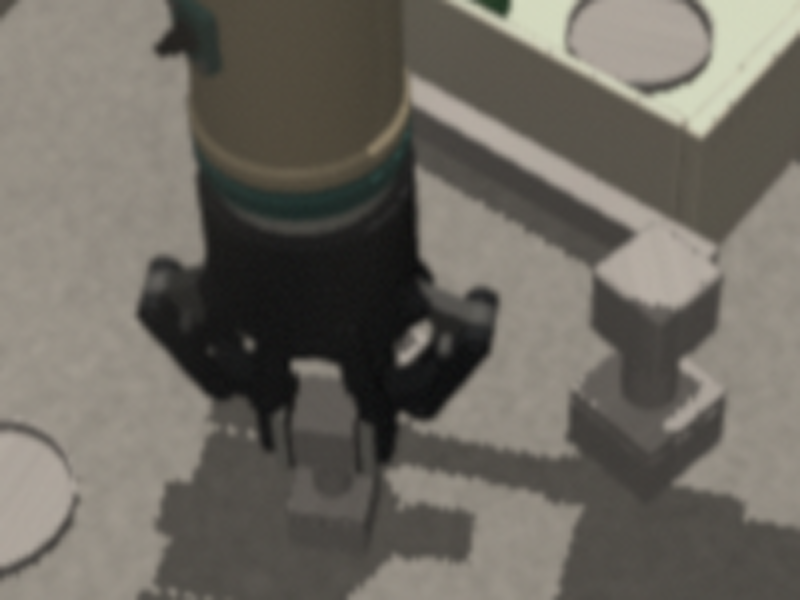

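Request:
step_arm([
  [[-5,0,0],0],
  [[-25,0,0],0],
  [[-60,0,0],0],
  [[-100,0,0],0],
  [[-140,0,0],0],
  [[-170,0,0],0],
  [[-184,0,0],0],
  [[-186,0,0],0],
  [[-186,0,0],0],
])

```text
clock: 4.85
position: [0.5624, 0.2175, 0.2334]
ee_rot: [0.581, 0.402, 0.582, -0.403]
contact_force: [-0.4, 0.2, -3.3]
width: 0.0251
```

```bash
python3 w.py 0.4317 -0.0860 0.235 90.5; python3 - <<'E'
from h import *
q=manip.get_image("side");save(q,"s3.png",(180,180,380,330),4)
E
```

```text
t 4.85 pos [0.5624 0.2175 0.2334] j [ 0.254  0.318  1.438  0.     1.387 -0.105] yawy 20.52 x [-0.0019 -0.0005 -1.    ] F [-0.4  0.2 -3.3] M [0.014 0.059 0.011] w 0.0251
shift mm [  -1.2646 -228.8089  238.4118] yaw now 20.521428110716865
turn deg -69.97857188928313
```

View pics/s3.png

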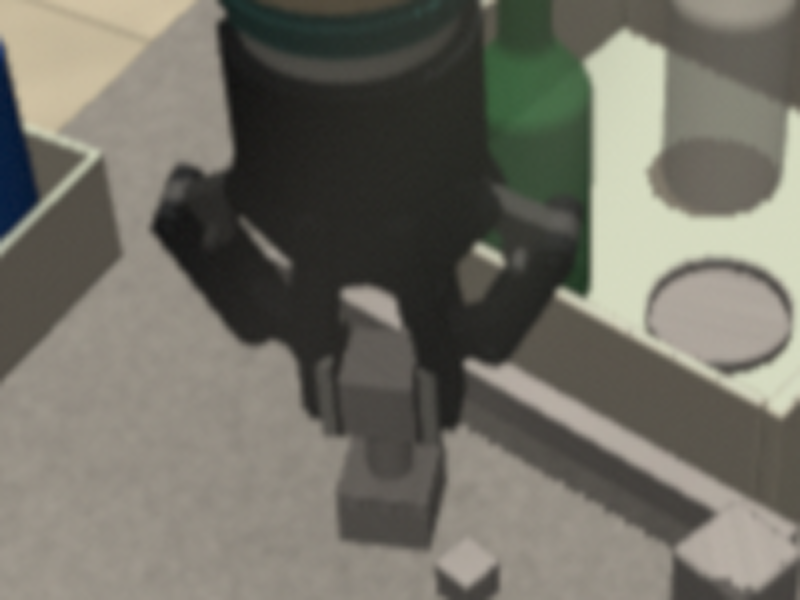

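The wrench is in the jaws, upright and clear of the table, and the force reading fits its weight. I'll carry it to above the tap.

Request:
step_arm([
  [[0,-8,8],-5],
  [[0,-24,25],-13],
  [[-1,-48,50],-21],
  [[-1,-76,79],-29],
  [[-1,-104,108],-37],
  [[-1,-132,138],-45],
  [[-1,-160,167],-53],
  [[-1,-186,194],-60],
  [[-1,-208,217],-66],
  [[-1,-222,231],-69],
  [[-1,-229,238],-70],
  [[-1,-229,238],-70],
  [[-1,-229,238],-70],
])

```text
clock: 6.2
position: [0.4316, -0.085, 0.2342]
ee_rot: [0.706, -0.002, 0.708, 0.003]
contact_force: [0.0, -0.2, -2.9]
width: 0.0255
```

```bash
python3 w.py 0.4317 -0.0860 0.235 90.5; python3 - <<'E'
from h import *
q=manip.get_image("side");save(q,"s4.png",(370,130,490,270),5)
p=manip.get_image("top");save(p,"t4.png",(320,250,460,355),5)
E
```

```text
t 6.2 pos [ 0.4316 -0.085   0.2342] j [-0.354  0.069  1.761  0.001  1.314 -1.933] yawy 90.46 x [-0.002   0.0015 -1.    ] F [ 0.  -0.2 -2.9] M [-0.048  0.053 -0.015] w 0.0255
shift mm [-0.8041 -0.9816  0.1028] yaw now 90.46134686767847
turn deg -0.038653132321528005
```

View pics/s4.png

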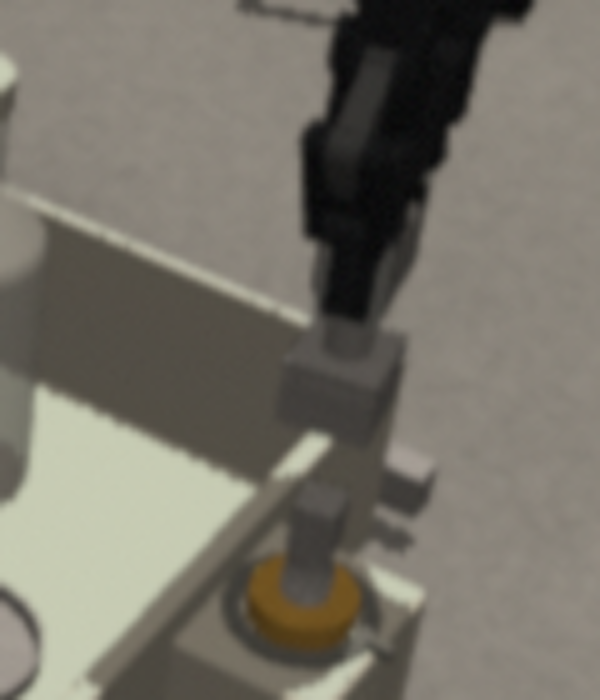

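View pics/t4.png

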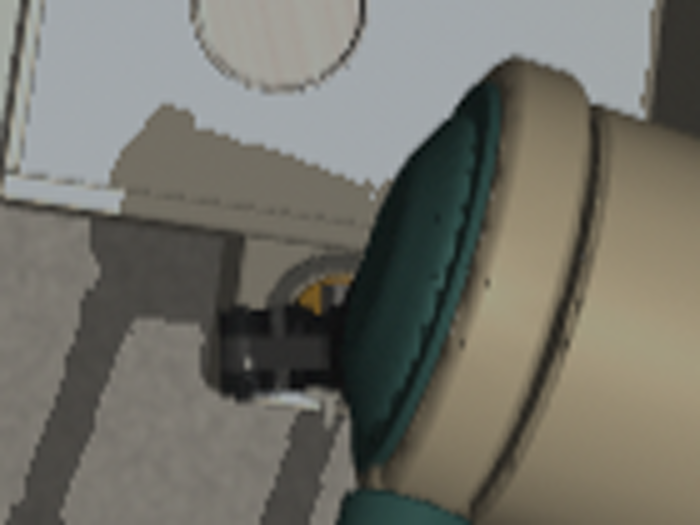

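```bash
python3 - <<'E'
from h import *
q=manip.get_image("side");save(q,"s5.png",(415,185,465,247),9)
# overlay the predicted block
def ov(x,y,yaw,zu,name):
    im=cv2.resize(q["image"][185:247,415:465,::-1],None,fx=9,fy=9,interpolation=cv2.INTER_CUBIC).copy()
    for half,z,c in((.016,zu,(0,0,255)),(.016,zu+.026,(0,255,255)),(.008,.142,(0,255,0)),):
        X,Y,W=(x,y,yaw) if half>.01 else (.4312,-.0863,.03)
        P=np.array([(proj(q,k)-[415,185]+.5)*9-.5 for k in sq(X,Y,W,half,z)])
        cv2.polylines(im,[P.round().astype(np.int32)],True,c,1)
    cv2.imwrite("pics/"+name,im)
ov(.4316,-.0852,np.radians(.5),.1855,"ov5.png")
E
```

```text
(no output)
```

View pics/s5.png

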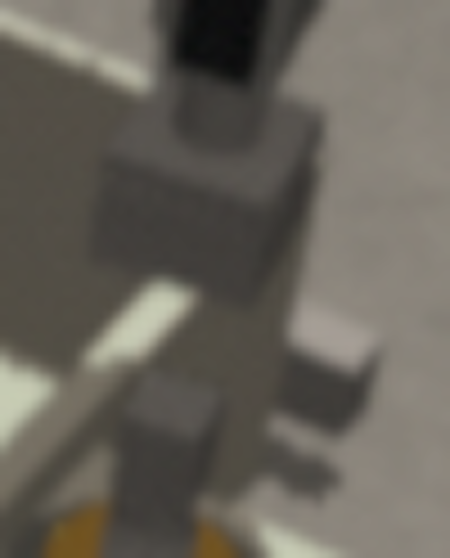

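View pics/ov5.png

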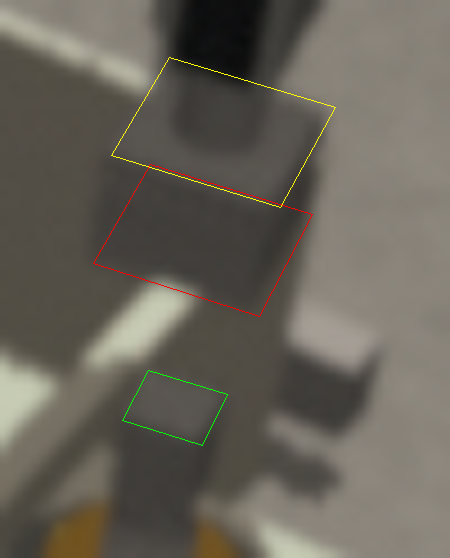

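```bash
python3 - <<'E'
from h import *
a=[]
for i in range(6):
    manip.get_image("side");P,M,s=tool();a.append(np.r_[P,s["contact_force"]])
print(np.mean(a,0).round(4),np.std(a,0).round(4),s["clock"])
E
```

```text
[ 0.4323 -0.0849  0.2352 -0.0561  0.4183 -3.0188] [0.000e+00 1.000e-04 1.000e-04 2.416e-01 3.475e-01 6.039e-01] 6.65
```

Request:
step_arm([
  [[5,-1,-1],0],
  [[18,-1,-1],0],
  [[30,-1,-1],0],
  [[37,-1,-1],0],
  [[40,-1,-1],0],
  [[40,-1,-1],0],
])

```text
clock: 7.25
position: [0.431, -0.0865, 0.195]
ee_rot: [0.707, -0.003, 0.707, 0.003]
contact_force: [0.1, -0.4, -2.8]
width: 0.0254
```

```bash
python3 - <<'E'
from h import *
report()
q=manip.get_image("side");save(q,"s6.png",(400,170,470,250),8)
report()
E
```

```text
t 7.25 pos [ 0.431  -0.0865  0.195 ] j [-0.357  0.097  1.832  0.     1.214 -1.936] yawy 90.52 x [-6.e-04  3.e-04 -1.e+00] F [ 0.1 -0.4 -2.8] M [-0.    -0.064 -0.015] w 0.0254
t 7.3 pos [ 0.4313 -0.0865  0.1954] j [-0.357  0.097  1.831  0.     1.214 -1.936] yawy 90.52 x [ 2.e-04  0.e+00 -1.e+00] F [-0.5  0.  -3.5] M [ 0.02  -0.037  0.018] w 0.0252
```

View pics/s6.png

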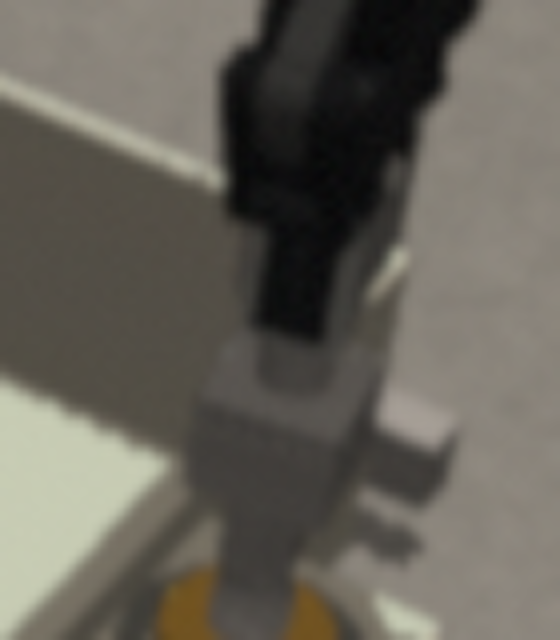

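The block is just above the tap and looks lined up with it. I'll lower slowly and watch the force.

Request:
step_arm([
  [[2,0,0],0],
  [[4,0,0],0],
  [[5,0,0],0],
  [[6,0,0],0],
  [[7,0,0],0],
])

```text
clock: 7.8
position: [0.432, -0.0868, 0.19]
ee_rot: [0.708, -0.004, 0.706, 0.003]
contact_force: [-2.3, 0.2, 11.7]
width: 0.0254
```

```bash
python3 -c "
from h import *
report()"
```

```text
t 7.8 pos [ 0.432  -0.0868  0.19  ] j [-0.356  0.101  1.84  -0.     1.197 -1.936] yawy 90.53 x [ 0.0025 -0.0011 -1.    ] F [-2.3  0.2 11.7] M [ 0.067  0.492 -0.022] w 0.0254
```

Request:
step_arm([
  [[0,0,-0.5],0],
  [[0,0,-1],0],
  [[0,0,-1],0],
])

```text
clock: 8.1
position: [0.4303, -0.0869, 0.1882]
ee_rot: [0.707, -0.004, 0.707, 0.003]
contact_force: [0.7, -2.2, -2.2]
width: 0.0252
```

```bash
python3 -c "
from h import *
report()
q=manip.get_image('side');save(q,'s7.png',(400,170,470,250),8)"
```

```text
t 8.1 pos [ 0.4303 -0.0869  0.1882] j [-3.580e-01  1.010e-01  1.845e+00 -1.000e-03  1.195e+00 -1.937e+00] yawy 90.53 x [ 5.e-04 -9.e-04 -1.e+00] F [ 0.7 -2.2 -2.2] M [-0.416 -0.125 -0.024] w 0.0252
```

View pics/s7.png

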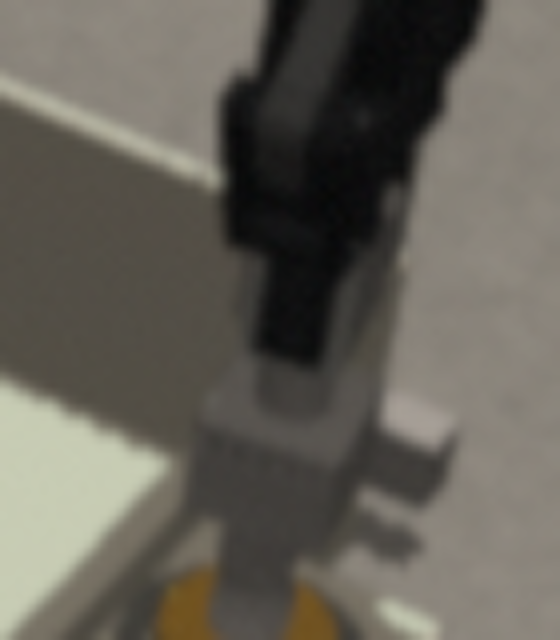

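The vertical load dropped, so the socket has found the square. There is a small side force towards -y, so I'll ease that way and go deeper.

Request:
step_arm([
  [[1,-0.5,0],0],
  [[2,-1,0],0],
  [[3,-1,0],0],
  [[4,-1,0],0],
])

```text
clock: 8.55
position: [0.4301, -0.0872, 0.184]
ee_rot: [0.707, -0.003, 0.707, 0.003]
contact_force: [0.4, -0.3, -1.0]
width: 0.0249
```

```bash
python3 -c "
from h import *
report()"
```

```text
t 8.55 pos [ 0.4301 -0.0872  0.184 ] j [-3.590e-01  1.050e-01  1.852e+00  1.000e-03  1.185e+00 -1.939e+00] yawy 90.52 x [-2.e-04  7.e-04 -1.e+00] F [ 0.4 -0.3 -1. ] M [-0.099 -0.122 -0.059] w 0.0249
```

Request:
step_arm([
  [[2,0,0],0],
  [[5,0,0],0],
  [[8,0,0],0],
  [[10,0,0],0],
  [[11,0,0],0],
  [[12,0,0],0],
  [[12,0,0],0],
])

```text
clock: 9.25
position: [0.4301, -0.0874, 0.1721]
ee_rot: [0.707, -0.003, 0.707, 0.003]
contact_force: [0.8, 0.4, -3.2]
width: 0.0254
```

```bash
python3 -c "
from h import *
report()"
```

```text
t 9.25 pos [ 0.4301 -0.0874  0.1721] j [-0.359  0.116  1.872  0.     1.154 -1.939] yawy 90.52 x [-2.e-04  3.e-04 -1.e+00] F [ 0.8  0.4 -3.2] M [-0.032 -0.121  0.037] w 0.0254
```

Request:
step_arm([
  [[0.5,0,0],0],
  [[1,0,0],0],
  [[1.5,0,0],0],
  [[2,0,0],0],
])

```text
clock: 9.65
position: [0.4303, -0.0876, 0.1708]
ee_rot: [0.707, -0.003, 0.707, 0.003]
contact_force: [-1.5, 0.0, 3.7]
width: 0.0255
```

```bash
python3 -c "
from h import *
report()"
```

```text
t 9.65 pos [ 0.4303 -0.0876  0.1708] j [-0.359  0.117  1.874 -0.     1.15  -1.939] yawy 90.53 x [ 6.e-04 -2.e-04 -1.e+00] F [-1.5  0.   3.7] M [-0.006  0.15   0.048] w 0.0255
```

The socket is fully down: the roof touched at TCP z ≈ 0.171, as computed. Now I'll start turning, beginning with the first 90° to read the side loads.

Request:
step_arm([
  [[0,0,0],2],
  [[0,0.1,0],8],
  [[0.1,0.3,0],16],
  [[0.2,0.4,0.1],24],
  [[0.2,0.5,0.2],32],
  [[0.3,0.6,0.2],40],
  [[0.4,0.7,0.3],48],
  [[0.5,0.8,0.5],56],
  [[0.5,0.9,0.6],64],
  [[0.6,1,0.7],72],
  [[0.7,1,0.8],80],
  [[0.8,1,1],88],
  [[0.8,1,1],90],
  [[0.8,1,1],90],
], grip_force=100)

```text
clock: 11.05
position: [0.4318, -0.0858, 0.1703]
ee_rot: [0.503, 0.498, 0.502, -0.497]
contact_force: [0.3, 3.3, 4.1]
width: 0.0245
```

```bash
python3 -c "
from h import *
report()
q=manip.get_image('side');save(q,'s8.png',(400,150,480,260),7)
p=manip.get_image('top');save(p,'t8.png',(340,270,440,345),8)
report()"
```

```text
t 11.05 pos [ 0.4318 -0.0858  0.1703] j [-0.356  0.119  1.873  0.002  1.148 -0.366] yawy 0.54 x [ 0.0019  0.0013 -1.    ] F [0.3 3.3 4.1] M [ 0.646 -0.086  0.16 ] w 0.0245
t 11.15 pos [ 0.4318 -0.0859  0.1702] j [-0.356  0.119  1.873  0.002  1.148 -0.367] yawy 0.57 x [ 0.0018  0.0011 -1.    ] F [0.5 4.6 5.3] M [0.8   0.007 0.176] w 0.0251
```

View pics/s8.png

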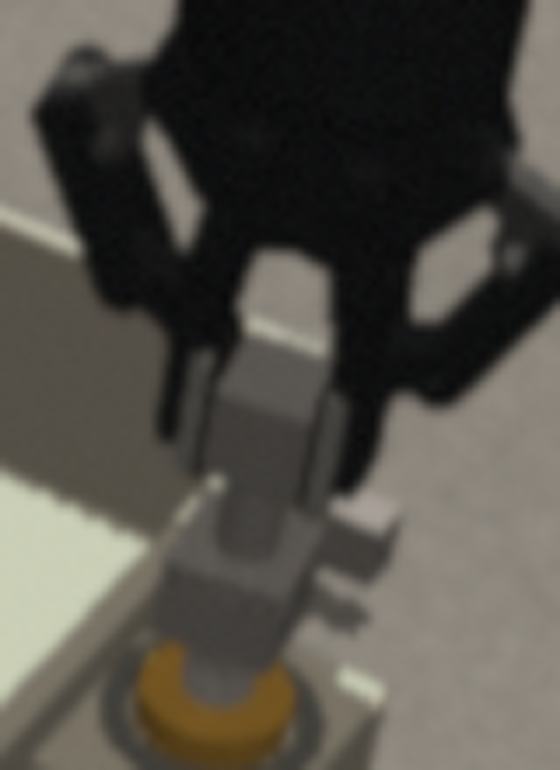

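View pics/t8.png

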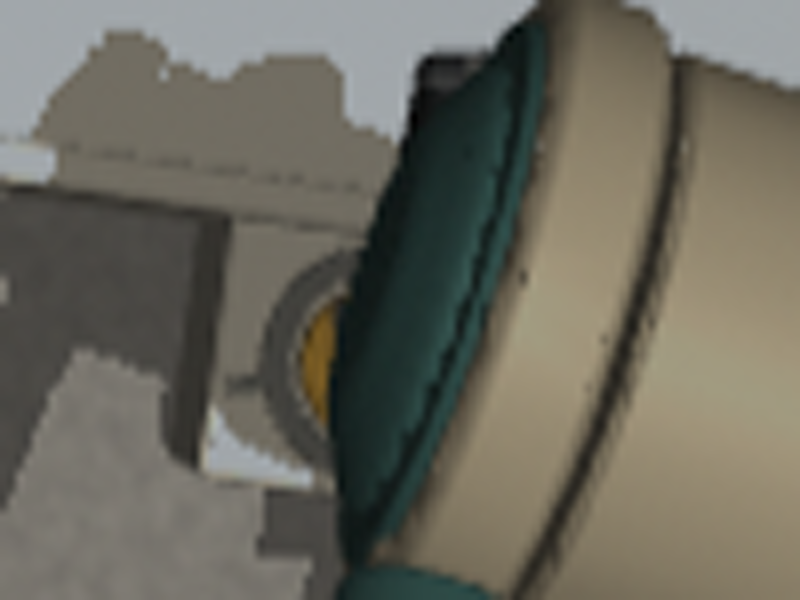

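The tab moved from the bottom of the ring to the left, at top px (370,318). The tap is therefore turning, about 1.2 rad by now. A side force of +4 N in y calls for about 1 mm of correction. Next is the second quarter.

Request:
step_arm([
  [[0,0,-0.8],2],
  [[0,0.2,-1],8],
  [[0.1,0.5,-0.9],16],
  [[0.2,0.7,-0.8],24],
  [[0.2,0.9,-0.7],32],
  [[0.3,1.1,-0.6],40],
  [[0.4,1.3,-0.4],48],
  [[0.5,1.4,-0.2],56],
  [[0.5,1.5,0],64],
  [[0.6,1.6,0.2],72],
  [[0.7,1.7,0.4],80],
  [[0.8,1.7,0.6],88],
  [[0.8,1.7,0.7],95],
  [[0.8,1.7,0.7],95],
])

```text
clock: 12.55
position: [0.4342, -0.0869, 0.1695]
ee_rot: [-0.028, 0.708, -0.027, -0.705]
contact_force: [2.3, 3.1, 6.0]
width: 0.0247
```

```bash
python3 -c "
from h import *
report()
q=manip.get_image('side');save(q,'s9.png',(400,150,480,260),7)
p=manip.get_image('top');save(p,'t9.png',(340,270,440,345),8)
report()"
```

```text
t 12.55 pos [ 0.4342 -0.0869  0.1695] j [-0.356  0.122  1.871  0.002  1.145  1.291] yawy -94.45 x [ 3.4e-03  6.0e-04 -1.0e+00] F [2.3 3.1 6. ] M [ 0.774 -0.485  0.057] w 0.0247
t 12.65 pos [ 0.4342 -0.0869  0.1695] j [-0.356  0.122  1.871  0.002  1.145  1.289] yawy -94.32 x [ 3.3e-03  6.0e-04 -1.0e+00] F [2.2 3.4 4.9] M [ 0.852 -0.475  0.028] w 0.0245
```

View pics/s9.png

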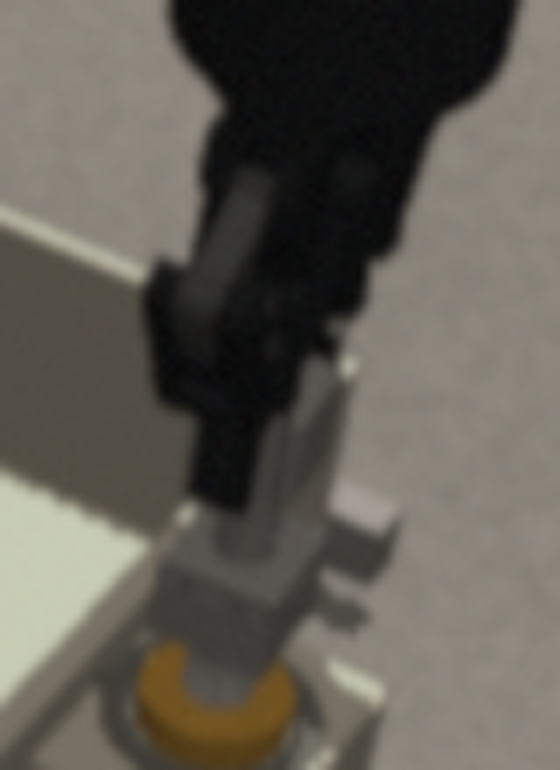

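View pics/t9.png

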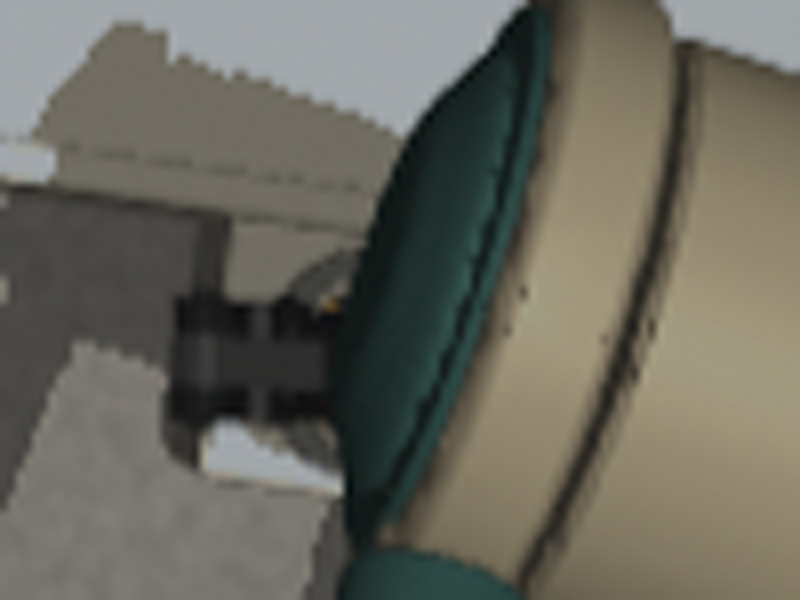

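The tap should be near 2.95 now. I'll turn back a bit more than a quarter, allowing for the play.

Request:
step_arm([
  [[-0.2,-0.5,-0.5],-2],
  [[-0.2,-0.9,-0.7],-8],
  [[-0.2,-1.2,-0.6],-16],
  [[-0.2,-1.4,-0.5],-24],
  [[-0.3,-1.6,-0.4],-32],
  [[-0.4,-1.8,-0.3],-40],
  [[-0.5,-2.0,-0.1],-48],
  [[-0.5,-2.1,0.1],-56],
  [[-0.6,-2.2,0.3],-64],
  [[-0.7,-2.3,0.5],-72],
  [[-0.7,-2.4,0.7],-80],
  [[-0.8,-2.4,0.9],-88],
  [[-0.9,-2.4,1.1],-96],
  [[-0.9,-2.4,1.3],-100],
  [[-0.9,-2.4,1.3],-100],
])

```text
clock: 14.15
position: [0.4318, -0.0854, 0.1701]
ee_rot: [0.525, 0.474, 0.524, -0.475]
contact_force: [-0.5, 0.4, 5.8]
width: 0.0248
```

```bash
python3 -c "
from h import *
report()
q=manip.get_image('side');save(q,'s10.png',(400,150,480,260),7)
p=manip.get_image('top');save(p,'t10.png',(340,270,440,345),8)
report()"
```

```text
t 14.15 pos [ 0.4318 -0.0854  0.1701] j [-3.530e-01  1.190e-01  1.873e+00 -1.000e-03  1.148e+00 -4.520e-01] yawy 5.76 x [ 4.0e-04 -1.5e-03 -1.0e+00] F [-0.5  0.4  5.8] M [ 0.201  0.011 -0.13 ] w 0.0248
t 14.25 pos [ 0.4318 -0.0854  0.1701] j [-3.530e-01  1.190e-01  1.873e+00 -1.000e-03  1.148e+00 -4.510e-01] yawy 5.7 x [ 4.0e-04 -1.5e-03 -1.0e+00] F [0.6 1.1 6.5] M [ 0.136  0.039 -0.083] w 0.0248
```

View pics/s10.png

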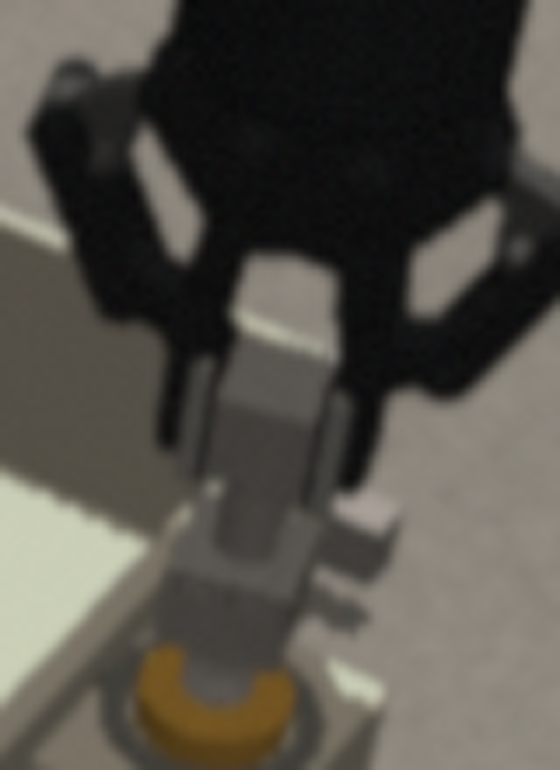

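View pics/t10.png

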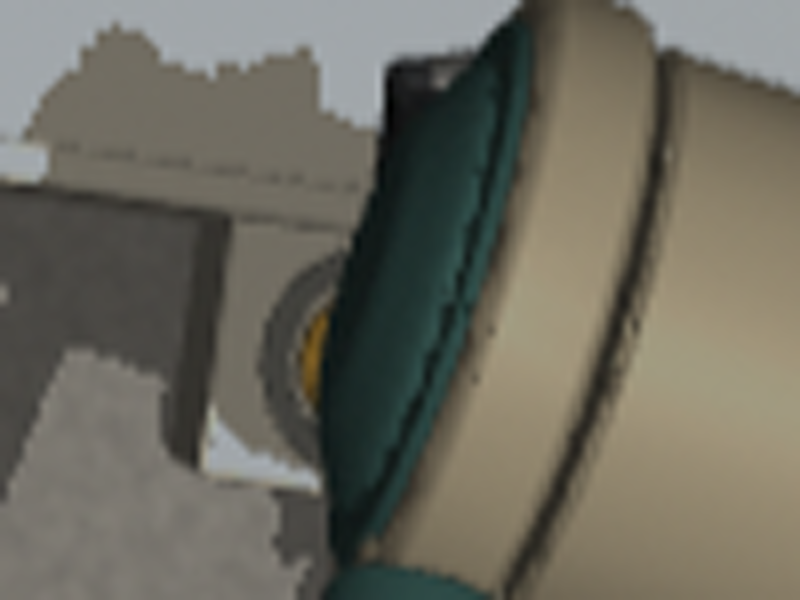

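Request:
step_arm([
  [[0,0,0],0],
  [[0,0,0.5],0],
  [[0,0,1.1],0],
  [[0,0,1.1],0],
  [[0,0,1.1],-6],
  [[0,0,1.1],-14],
  [[0,0,1.1],-22],
  [[0,0,1.1],-30],
  [[0,0,1.1],-38],
  [[0,0,1.1],-46],
  [[0,0,1.1],-54],
  [[0,0,1.1],-62],
  [[0,0,1.1],-70],
  [[0,0,1.1],-78],
  [[0,0,1.1],-85],
  [[0,0,1.1],-90],
  [[0,0,1.1],-90],
], grip=0)

```text
clock: 15.95
position: [0.4317, -0.0858, 0.1694]
ee_rot: [0.706, -0.034, 0.706, 0.034]
contact_force: [0.6, 0.0, -0.3]
width: 0.0853
```

```bash
python3 -c "
from h import *
report()
q=manip.get_image('side');save(q,'s11.png',(400,150,480,260),7)"
```

```text
t 15.95 pos [ 0.4317 -0.0858  0.1694] j [-0.354  0.12   1.874 -0.     1.148 -2.022] yawy 95.54 x [-4.e-04  0.e+00 -1.e+00] F [ 0.6  0.  -0.3] M [0.003 0.008 0.013] w 0.0853
```

View pics/s11.png

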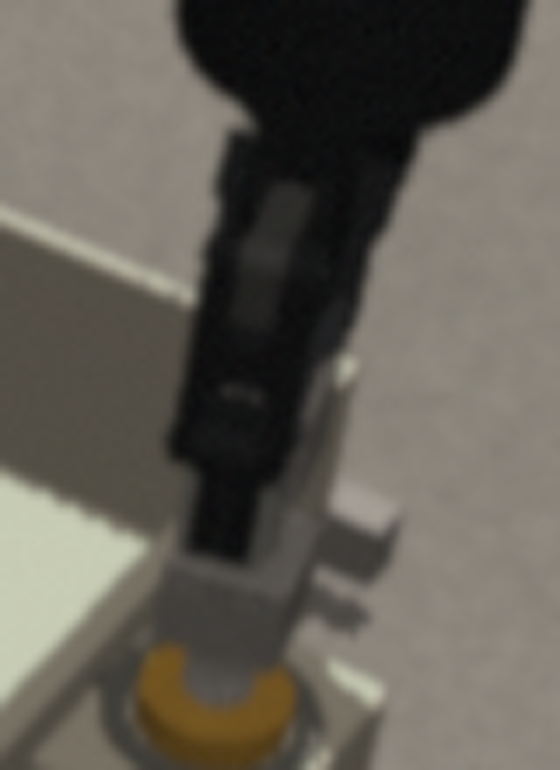

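Request:
step_arm([
  [[0,0,0],0],
  [[0,0,0],0],
  [[0,0,0],0],
  [[0,0,0],0],
  [[0,0,0],0],
  [[0,0,0],0],
], grip=1)

```text
clock: 16.6
position: [0.432, -0.0863, 0.1699]
ee_rot: [0.706, -0.034, 0.706, 0.034]
contact_force: [-1.5, -2.0, 2.7]
width: 0.025
```

```bash
python3 -c "
from h import *
report()"
```

```text
t 16.6 pos [ 0.432  -0.0863  0.1699] j [-3.550e-01  1.200e-01  1.873e+00 -1.000e-03  1.148e+00 -2.021e+00] yawy 95.52 x [ 6.0e-04 -1.1e-03 -1.0e+00] F [-1.5 -2.   2.7] M [-0.395  0.086 -0.177] w 0.025
```

Request:
step_arm([
  [[0,-0.5,0],3],
  [[0,-0.5,0],11],
  [[0,-0.5,0],19],
  [[0.1,-0.5,0],27],
  [[0.2,-0.5,0],35],
  [[0.2,-0.5,0],43],
  [[0.3,-0.5,0],51],
  [[0.4,-0.5,0],59],
  [[0.4,-0.5,0],67],
  [[0.5,-0.5,0],75],
  [[0.6,-0.5,0],83],
  [[0.7,-0.5,0],91],
  [[0.7,-0.5,0],93],
  [[0.7,-0.5,0],93],
])

```text
clock: 18.0
position: [0.4331, -0.0863, 0.1693]
ee_rot: [0.512, 0.489, 0.51, -0.488]
contact_force: [1.9, 0.0, 1.8]
width: 0.0248
```

```bash
python3 -c "
from h import *
report()"
```

```text
t 18.0 pos [ 0.4331 -0.0863  0.1693] j [-3.550e-01  1.210e-01  1.873e+00  1.000e-03  1.145e+00 -4.000e-01] yawy 2.54 x [ 2.8e-03 -1.0e-04 -1.0e+00] F [1.9 0.  1.8] M [ 0.006 -0.448  0.126] w 0.0248
```

Request:
step_arm([
  [[0,0.3,0],3],
  [[0.1,0.3,0],11],
  [[0.1,0.3,0],19],
  [[0.2,0.3,0],27],
  [[0.3,0.3,0],35],
  [[0.3,0.3,0],43],
  [[0.4,0.3,0],51],
  [[0.5,0.3,0],59],
  [[0.6,0.3,0],67],
  [[0.6,0.3,0],75],
  [[0.7,0.3,0],83],
  [[0.8,0.3,0],91],
  [[0.8,0.3,0],95],
  [[0.8,0.3,0],95],
])

```text
clock: 19.4
position: [0.4333, -0.0874, 0.1685]
ee_rot: [-0.014, 0.708, -0.016, -0.706]
contact_force: [1.9, -3.6, 2.2]
width: 0.0249
```

```bash
python3 -c "
from h import *
report()
q=manip.get_image('side');save(q,'s12.png',(400,150,480,260),7)
report()"
```

```text
t 19.4 pos [ 0.4333 -0.0874  0.1685] j [-0.355  0.122  1.874 -0.002  1.142  1.258] yawy -92.38 x [ 0.0024 -0.0025 -1.    ] F [ 1.9 -3.6  2.2] M [-0.82  -0.421  0.122] w 0.0249
t 19.45 pos [ 0.4333 -0.0874  0.1686] j [-0.355  0.122  1.874 -0.002  1.142  1.257] yawy -92.33 x [ 0.0024 -0.0025 -1.    ] F [ 1.6 -4.   1.2] M [-0.933 -0.353  0.081] w 0.0248
```

View pics/s12.png

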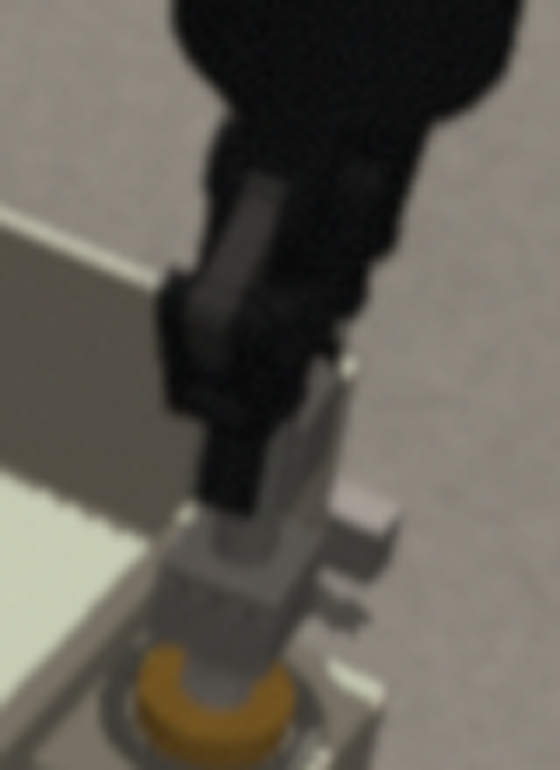

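Request:
step_arm([
  [[0,0.4,-0.2],-3],
  [[-0.1,0.7,-0.3],-11],
  [[-0.1,0.7,-0.3],-19],
  [[-0.2,0.7,-0.3],-27],
  [[-0.2,0.7,-0.3],-35],
  [[-0.3,0.7,-0.3],-43],
  [[-0.3,0.7,-0.3],-51],
  [[-0.4,0.7,-0.3],-59],
  [[-0.5,0.7,-0.3],-67],
  [[-0.5,0.7,-0.3],-75],
  [[-0.6,0.7,-0.3],-83],
  [[-0.7,0.7,-0.3],-91],
  [[-0.7,0.7,-0.3],-98],
  [[-0.7,0.7,-0.3],-100],
  [[-0.7,0.7,-0.3],-100],
])

```text
clock: 20.95
position: [0.4331, -0.0864, 0.1692]
ee_rot: [0.532, 0.467, 0.532, -0.465]
contact_force: [1.8, 0.4, 3.9]
width: 0.0246
```

```bash
python3 -c "
from h import *
report()
q=manip.get_image('side');save(q,'s13.png',(400,150,480,260),7)
report()"
```

```text
t 20.95 pos [ 0.4331 -0.0864  0.1692] j [-0.356  0.122  1.872  0.002  1.146 -0.489] yawy 7.54 x [ 0.0016  0.0014 -1.    ] F [1.8 0.4 3.9] M [ 0.077 -0.38  -0.164] w 0.0246
t 21.0 pos [ 0.4331 -0.0864  0.1692] j [-0.356  0.122  1.872  0.002  1.146 -0.488] yawy 7.5 x [ 0.0016  0.0013 -1.    ] F [1.6 0.7 4.5] M [ 0.153 -0.43  -0.167] w 0.0248
```

View pics/s13.png

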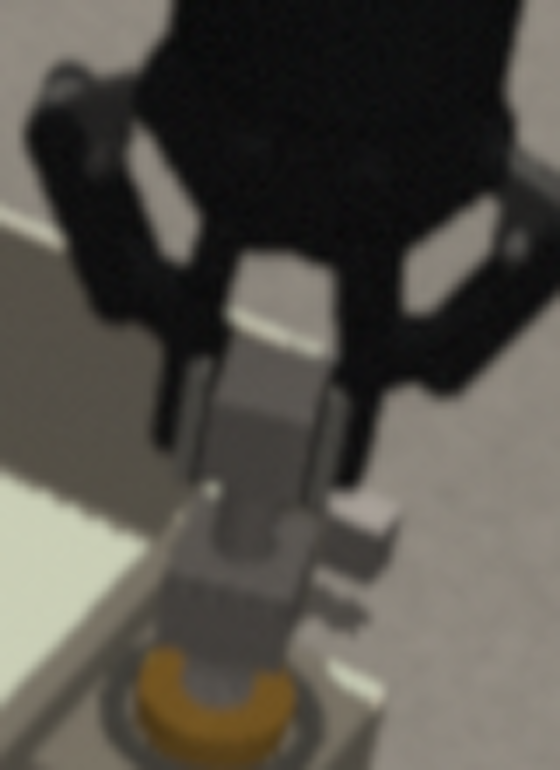

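Request:
step_arm([
  [[0,0,0],0],
  [[0,0.3,0],0],
  [[0,0.3,0],0],
  [[0,0.3,0],0],
  [[0,0.3,0],-6],
  [[0,0.3,0],-14],
  [[0,0.3,0],-22],
  [[0,0.3,0],-30],
  [[0,0.3,0],-38],
  [[0,0.3,0],-46],
  [[0,0.3,0],-54],
  [[0,0.3,0],-62],
  [[0,0.3,0],-70],
  [[0,0.3,0],-78],
  [[0,0.3,0],-85],
  [[0,0.3,0],-90],
  [[0,0.3,0],-90],
], grip=0)

```text
clock: 22.7
position: [0.4325, -0.0868, 0.1686]
ee_rot: [0.705, -0.046, 0.706, 0.046]
contact_force: [0.3, -1.0, 0.2]
width: 0.0854
```

```bash
python3 -c "
from h import *
report()
q=manip.get_image('side');save(q,'s14.png',(400,150,480,260),7)
p=manip.get_image('top');save(p,'t14.png',(340,270,440,345),8)"
```

```text
t 22.7 pos [ 0.4325 -0.0868  0.1686] j [-0.356  0.123  1.873  0.     1.146 -2.058] yawy 97.52 x [-6.e-04  3.e-04 -1.e+00] F [ 0.3 -1.   0.2] M [-0.018  0.011 -0.035] w 0.0854
```

View pics/s14.png

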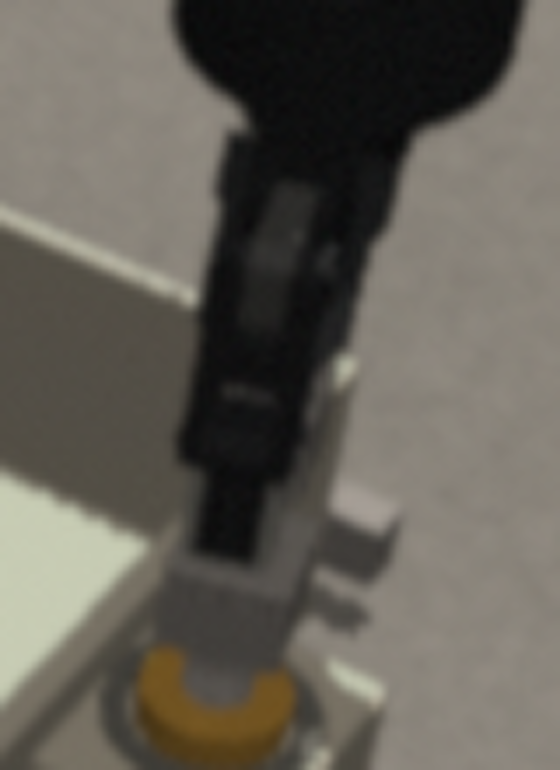

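Request:
step_arm([
  [[0,0,0],0],
  [[0,0,0],0],
  [[0,0,0],0],
  [[0,0,0],0],
  [[0,0,0],0],
  [[0,0,0],0],
], grip=1)

```text
clock: 23.4
position: [0.4329, -0.087, 0.1691]
ee_rot: [0.706, -0.046, 0.705, 0.046]
contact_force: [-0.9, -0.4, 3.6]
width: 0.0246
```

```bash
python3 -c "
from h import *
report()"
```

```text
t 23.4 pos [ 0.4329 -0.087   0.1691] j [-0.356  0.122  1.872 -0.     1.147 -2.058] yawy 97.51 x [ 4.e-04 -2.e-04 -1.e+00] F [-0.9 -0.4  3.6] M [-0.051  0.164 -0.115] w 0.0246
```

Request:
step_arm([
  [[0,0,0],3],
  [[0,0,0],11],
  [[0.1,0,0],19],
  [[0.1,0,0],27],
  [[0.1,0,0],35],
  [[0.2,0,0],43],
  [[0.3,0,0],51],
  [[0.4,0,0],59],
  [[0.4,0,0],67],
  [[0.5,0,0],75],
  [[0.6,0,0],83],
  [[0.7,0,0],91],
  [[0.7,0,0],99],
  [[0.8,0,0],107],
  [[0.9,0,0],114],
  [[0.9,0,0],120],
  [[0.9,0,0],120],
  [[0.9,0,0],120],
])

```text
clock: 25.2
position: [0.4329, -0.0871, 0.1682]
ee_rot: [0.394, 0.587, 0.393, -0.587]
contact_force: [-0.9, -0.5, 4.6]
width: 0.0245
```

```bash
cat > feel.py <<'E'
from h import *
a=[]
for i in range(5):
    q=manip.get_image("side");s=manip.get_state();a.append(np.r_[s["contact_force"],s["moment"]])
print("mean F,M",np.mean(a,0).round(3),"Mz sd",np.std([k[5] for k in a]).round(3));report()
E
python3 feel.py
```

```text
mean F,M [-1.274 -0.348  5.276 -0.144  0.183  0.045] Mz sd 0.042
t 25.45 pos [ 0.4329 -0.0871  0.1682] j [-0.356  0.123  1.874 -0.     1.144  0.035] yawy -22.4 x [ 6.e-04 -4.e-04 -1.e+00] F [-1.3 -0.4  5.5] M [-0.13   0.171 -0.019] w 0.0249
```

The felt torque is 0.05 N m at a tap turn of about 4.85. From here I'll use small steps, with a reading held still after each.

Request:
step_arm([
  [[0,0,0],4],
  [[0,0,0],8],
  [[0,0,0],8],
])

```text
clock: 25.75
position: [0.4329, -0.0871, 0.1681]
ee_rot: [0.352, 0.614, 0.351, -0.614]
contact_force: [-1.4, -0.6, 4.7]
width: 0.0251
```

```bash
python3 feel.py
```

```text
mean F,M [-0.976 -0.836  5.332 -0.13   0.164  0.078] Mz sd 0.025
t 26.0 pos [ 0.433  -0.0871  0.1681] j [-0.356  0.123  1.874 -0.     1.144  0.173] yawy -30.34 x [ 5.e-04 -4.e-04 -1.e+00] F [-1.6 -0.5  4.9] M [-0.124  0.185  0.058] w 0.0248
```

Request:
step_arm([
  [[0,0,0],3],
  [[0,0,0],6],
  [[0,0,0],6],
])

```text
clock: 26.3
position: [0.433, -0.0871, 0.1681]
ee_rot: [0.319, 0.631, 0.319, -0.631]
contact_force: [-1.1, -0.4, 4.7]
width: 0.0246
```

```bash
python3 feel.py
```

```text
mean F,M [-0.57  -0.687  4.898 -0.149  0.169  0.145] Mz sd 0.031
t 26.55 pos [ 0.433  -0.0871  0.1681] j [-0.356  0.123  1.874 -0.     1.144  0.278] yawy -36.3 x [ 5.e-04 -3.e-04 -1.e+00] F [ 0.1 -0.7  5.1] M [-0.138  0.177  0.106] w 0.0247
```

```bash
python3 feel.py
```

```text
mean F,M [-1.11  -0.546  5.142 -0.144  0.167  0.116] Mz sd 0.016
t 26.8 pos [ 0.4329 -0.0871  0.1681] j [-0.356  0.123  1.874 -0.     1.144  0.278] yawy -36.31 x [ 5.e-04 -4.e-04 -1.e+00] F [-1.5 -0.9  4.7] M [-0.124  0.2    0.112] w 0.0246
```

Request:
step_arm([
  [[0,0,0],2],
  [[0,0,0],4],
  [[0,0,0],4],
])

```text
clock: 27.1
position: [0.433, -0.0871, 0.1681]
ee_rot: [0.297, 0.642, 0.297, -0.642]
contact_force: [-0.4, -0.9, 5.2]
width: 0.0249
```

```bash
python3 feel.py;python3 feel.py
```

```text
mean F,M [-0.76  -0.648  5.607 -0.164  0.146  0.126] Mz sd 0.024
t 27.35 pos [ 0.433  -0.0871  0.1681] j [-0.356  0.123  1.874 -0.     1.144  0.347] yawy -40.3 x [ 5.e-04 -4.e-04 -1.e+00] F [-1.3 -0.9  5.6] M [-0.195  0.103  0.152] w 0.0246
mean F,M [-0.911 -1.025  4.683 -0.174  0.155  0.181] Mz sd 0.028
t 27.6 pos [ 0.433  -0.0871  0.1681] j [-0.356  0.123  1.874 -0.     1.144  0.347] yawy -40.3 x [ 6.e-04 -3.e-04 -1.e+00] F [-1.2 -1.7  4.7] M [-0.122  0.142  0.136] w 0.0248
```

Request:
step_arm([
  [[0,0,0],2],
  [[0,0,0],4],
  [[0,0,0],4],
])

```text
clock: 27.9
position: [0.4329, -0.0871, 0.168]
ee_rot: [0.275, 0.652, 0.274, -0.652]
contact_force: [-0.5, -1.2, 5.6]
width: 0.0248
```

```bash
python3 feel.py;python3 feel.py; python3 -c "
from h import *
q=manip.get_image('side');save(q,'s15.png',(400,200,480,280),9)"
```

```text
mean F,M [-1.022 -0.723  5.097 -0.214  0.109  0.182] Mz sd 0.017
t 28.15 pos [ 0.4329 -0.0871  0.168 ] j [-0.356  0.123  1.874 -0.     1.144  0.417] yawy -44.31 x [ 5.e-04 -3.e-04 -1.e+00] F [-1.1 -1.1  5. ] M [-0.19   0.095  0.179] w 0.0249
mean F,M [-0.983 -0.77   5.108 -0.185  0.152  0.167] Mz sd 0.018
t 28.4 pos [ 0.433  -0.0871  0.168 ] j [-0.356  0.123  1.874 -0.     1.144  0.417] yawy -44.31 x [ 5.e-04 -3.e-04 -1.e+00] F [-1.  -0.1  4.9] M [-0.131  0.146  0.188] w 0.0247
```

View pics/s15.png

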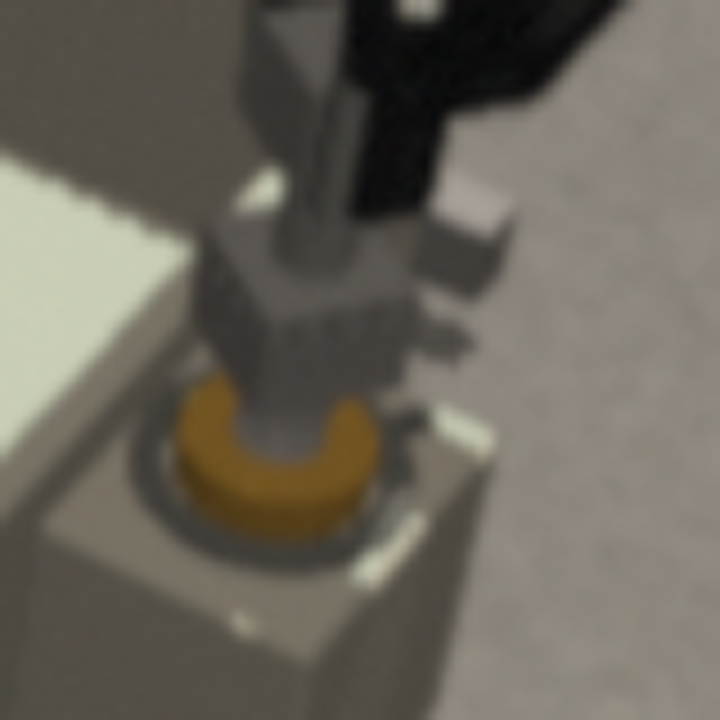

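```bash
python3 - <<'E'
from h import *
q=manip.get_image("side")
for n,(u,v) in dict(start=(447.5,258.8),now=(446.2,245.4),).items():
    for z in(.085,.09):
        X=atz(q,u,v,z)-np.array([.432,-.0865,0]);print(n,z,X.round(4),np.degrees(np.arctan2(X[1],X[0])))
E
```

```text
start 0.085 [-0.0343 -0.0007  0.085 ] -178.8572200101026
start 0.09 [-0.0351  0.0044  0.09  ] 172.91671146672135
now 0.085 [-0.0212 -0.0325  0.085 ] -123.12881023009012
now 0.09 [-0.0222 -0.0273  0.09  ] -129.13213782231014
```

Request:
step_arm([
  [[0,0,0],2],
  [[0,0,0],3],
  [[0,0,0],3],
])

```text
clock: 28.8
position: [0.433, -0.0871, 0.168]
ee_rot: [0.257, 0.659, 0.257, -0.659]
contact_force: [0.2, 1.1, 5.6]
width: 0.0248
```

```bash
python3 feel.py;python3 feel.py
```

```text
mean F,M [-0.629 -0.824  5.235 -0.194  0.127  0.171] Mz sd 0.032
t 29.05 pos [ 0.433  -0.0871  0.168 ] j [-0.356  0.123  1.874 -0.     1.144  0.47 ] yawy -47.32 x [ 5.e-04 -3.e-04 -1.e+00] F [-0.2 -0.5  5.6] M [-0.23   0.111  0.146] w 0.024
mean F,M [-0.962 -1.218  4.977 -0.183  0.116  0.167] Mz sd 0.025
t 29.3 pos [ 0.433  -0.0871  0.168 ] j [-0.356  0.123  1.874 -0.     1.144  0.47 ] yawy -47.32 x [ 5.e-04 -3.e-04 -1.e+00] F [-0.1 -1.6  5.3] M [-0.215  0.099  0.206] w 0.0244
```

Request:
step_arm([
  [[0,0,0],2],
  [[0,0,0],3],
  [[0,0,0],3],
])

```text
clock: 29.6
position: [0.433, -0.0871, 0.168]
ee_rot: [0.24, 0.665, 0.239, -0.665]
contact_force: [-1.5, -1.6, 5.2]
width: 0.0249
```

```bash
python3 feel.py;python3 feel.py; python3 -c "
from h import *
q=manip.get_image('side');save(q,'s16.png',(425,225,465,265),16)"
```

```text
mean F,M [-0.347 -1.147  4.922 -0.243  0.104  0.206] Mz sd 0.028
t 29.85 pos [ 0.433  -0.0871  0.168 ] j [-0.356  0.123  1.874 -0.     1.144  0.523] yawy -50.37 x [ 5.e-04 -3.e-04 -1.e+00] F [-1.  -1.2  4.9] M [-0.223  0.078  0.154] w 0.0248
mean F,M [-0.276 -1.241  5.128 -0.228  0.082  0.179] Mz sd 0.014
t 30.1 pos [ 0.4329 -0.0871  0.168 ] j [-0.356  0.123  1.874 -0.     1.144  0.523] yawy -50.37 x [ 5.e-04 -3.e-04 -1.e+00] F [-0.7 -0.6  5.1] M [-0.209  0.061  0.172] w 0.0248
```

View pics/s16.png

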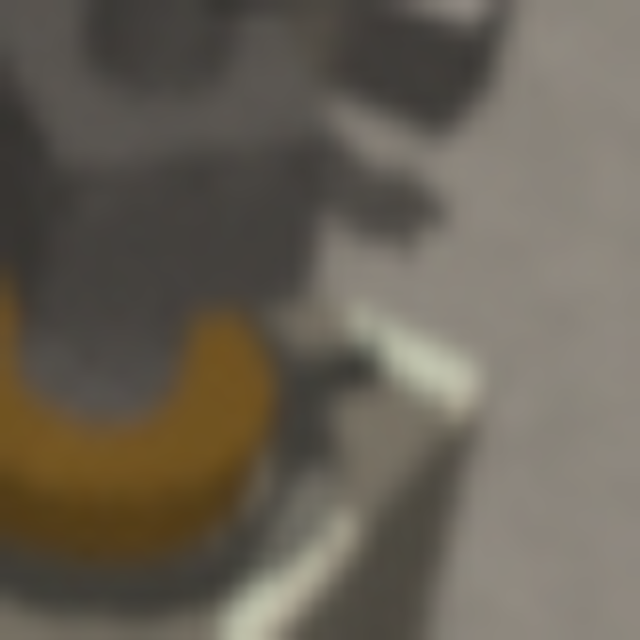

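```bash
python3 - <<'E'
from h import *
q=manip.get_image("side");save(q,'s17.png',(425,225,465,265),16)
c=np.array([.4322,-.0868,0])
for (u,v) in((446.2,245.4),(446.8,247),(447.2,247.5),(447.2,248.2)):
    X=atz(q,u,v,.09)-c;print((u,v),X[:2].round(4),(172.9-np.degrees(np.arctan2(X[1],X[0])))/57.3, np.hypot(*X[:2]))
for t in (5.0,5.2,5.4,5.6,6.0,6.28):
    a=np.radians(172.9)-t; print(t,proj(q,c+np.array([.035*np.cos(a),.035*np.sin(a),.09])).round(1))
E
```

```text
(446.2, 245.4) [-0.0224 -0.027 ] 5.280896164525789 0.0350437922995203
(446.8, 247) [-0.0247 -0.0235] 5.398392192921897 0.03406302603302337
(447.2, 247.5) [-0.0257 -0.0226] 5.4388900363428165 0.034231741997141976
(447.2, 248.2) [-0.0263 -0.0208] 5.489095210960321 0.03356240452059014
5.0 [442.7 242.2]
5.2 [445.3 244.4]
5.4 [447.3 246.9]
5.6 [448.6 249.6]
6.0 [448.9 255. ]
6.28 [447.3 258.5]
```

Request:
step_arm([
  [[0,0,0],2],
  [[0,0,0],3],
  [[0,0,0],3],
])

```text
clock: 30.5
position: [0.433, -0.0871, 0.168]
ee_rot: [0.222, 0.672, 0.222, -0.671]
contact_force: [-0.6, -1.0, 4.8]
width: 0.0242
```

```bash
python3 feel.py;python3 feel.py
```

```text
mean F,M [-0.381 -0.986  4.951 -0.248  0.061  0.171] Mz sd 0.018
t 30.75 pos [ 0.433  -0.0871  0.168 ] j [-0.356  0.123  1.874 -0.     1.144  0.576] yawy -53.4 x [ 5.e-04 -3.e-04 -1.e+00] F [-0.1 -1.4  5.4] M [-0.3    0.083  0.174] w 0.0245
mean F,M [-0.092 -1.001  5.068 -0.266  0.058  0.184] Mz sd 0.009
t 31.0 pos [ 0.4329 -0.087   0.168 ] j [-0.356  0.124  1.874 -0.     1.144  0.576] yawy -53.41 x [ 4.e-04 -2.e-04 -1.e+00] F [ 0.3 -1.1  5.3] M [-0.307  0.09   0.196] w 0.0248
```

The torque has levelled off at about 0.18 N m from 142° to 151°, and the ring tab keeps tracking (tap about 5.4). That is slow running friction, because a loaded bush would have added about 0.23 N m over that stretch. I'll continue in small steps and look for a real rise.

Request:
step_arm([
  [[0,0,0],2],
  [[0.1,0,0],4],
  [[0.1,0,0],4],
])

```text
clock: 31.3
position: [0.4329, -0.0871, 0.1679]
ee_rot: [0.198, 0.679, 0.198, -0.679]
contact_force: [0.8, -0.8, 5.4]
width: 0.0248
```

```bash
python3 feel.py
```

```text
mean F,M [-0.553 -0.679  5.401 -0.259  0.082  0.114] Mz sd 0.028
t 31.55 pos [ 0.433  -0.0871  0.1679] j [-0.356  0.124  1.874 -0.     1.144  0.646] yawy -57.41 x [ 5.e-04 -3.e-04 -1.e+00] F [-0.2 -0.9  5.4] M [-0.266  0.106  0.136] w 0.0249
```

Request:
step_arm([
  [[0,0,0],2],
  [[0,0,0],4],
  [[0,0,0],4],
])

```text
clock: 31.85
position: [0.433, -0.0871, 0.1679]
ee_rot: [0.175, 0.685, 0.174, -0.685]
contact_force: [-0.7, -0.6, 4.8]
width: 0.0246
```

```bash
python3 feel.py; python3 -c "
from h import *
q=manip.get_image('side');save(q,'s18.png',(425,225,465,265),16)"
```

```text
mean F,M [-0.504 -1.257  5.209 -0.285  0.096  0.157] Mz sd 0.024
t 32.1 pos [ 0.4329 -0.0871  0.1679] j [-0.356  0.124  1.874 -0.     1.144  0.716] yawy -61.41 x [ 4.e-04 -3.e-04 -1.e+00] F [-0.1 -1.1  5.5] M [-0.302  0.087  0.164] w 0.0248
```

View pics/s18.png

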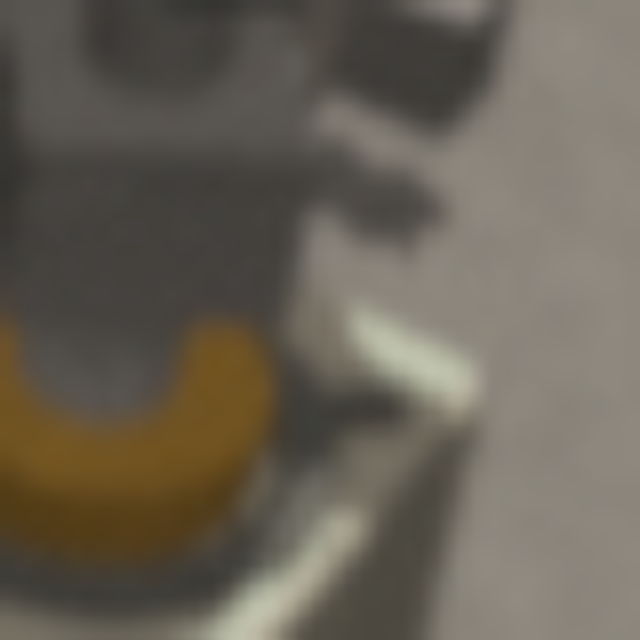

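The tab has moved on to px (449,250), so the tap is at about 5.55 and still running free (0.11–0.16 N m). I'll carry on.

Request:
step_arm([
  [[0,0,0],2],
  [[0.1,0,0],4],
  [[0.1,0,0],4],
])

```text
clock: 32.45
position: [0.433, -0.0871, 0.1679]
ee_rot: [0.151, 0.691, 0.15, -0.691]
contact_force: [-0.0, -0.7, 5.6]
width: 0.0248
```

```bash
python3 feel.py
```

```text
mean F,M [-0.574 -1.235  5.732 -0.269  0.115  0.188] Mz sd 0.015
t 32.7 pos [ 0.433  -0.0871  0.1679] j [-0.356  0.124  1.874 -0.     1.143  0.785] yawy -65.41 x [ 5.e-04 -3.e-04 -1.e+00] F [ 0.  -1.2  5.7] M [-0.243  0.106  0.192] w 0.0245
```

Request:
step_arm([
  [[0,0,0],2],
  [[0,0,0],4],
  [[0,0,0],4],
])

```text
clock: 33.0
position: [0.433, -0.0871, 0.1678]
ee_rot: [0.126, 0.696, 0.126, -0.696]
contact_force: [-1.1, -2.1, 4.9]
width: 0.0249
```

```bash
python3 feel.py
```

```text
mean F,M [-0.542 -1.288  5.308 -0.274  0.079  0.173] Mz sd 0.02
t 33.25 pos [ 0.4329 -0.0871  0.1678] j [-0.356  0.124  1.874 -0.     1.143  0.855] yawy -69.41 x [ 5.e-04 -3.e-04 -1.e+00] F [-0.6 -1.7  5. ] M [-0.271  0.054  0.178] w 0.0249
```

Request:
step_arm([
  [[0,0,0],2],
  [[0.1,0,0],4],
  [[0.1,0,0],4],
])

```text
clock: 33.55
position: [0.4329, -0.0871, 0.1678]
ee_rot: [0.102, 0.7, 0.102, -0.7]
contact_force: [-0.4, -1.3, 5.6]
width: 0.0247
```

```bash
python3 feel.py
```

```text
mean F,M [-0.932 -1.349  5.592 -0.248  0.121  0.149] Mz sd 0.037
t 33.8 pos [ 0.4329 -0.0871  0.1678] j [-0.356  0.124  1.874 -0.     1.143  0.925] yawy -73.41 x [ 5.e-04 -3.e-04 -1.e+00] F [ 0.1 -1.4  4.9] M [-0.236  0.127  0.162] w 0.025
```

Request:
step_arm([
  [[0,0,0],2],
  [[0,0,0],4],
  [[0,0,0],4],
])

```text
clock: 34.1
position: [0.4329, -0.0871, 0.1678]
ee_rot: [0.078, 0.703, 0.077, -0.703]
contact_force: [0.2, -0.6, 5.3]
width: 0.0247
```

```bash
python3 feel.py
```

```text
mean F,M [-1.02  -1.403  5.368 -0.271  0.104  0.153] Mz sd 0.045
t 34.35 pos [ 0.4329 -0.0871  0.1678] j [-0.356  0.124  1.874 -0.     1.143  0.995] yawy -77.41 x [ 5.e-04 -3.e-04 -1.e+00] F [-1.  -1.2  4.8] M [-0.263  0.078  0.194] w 0.0244
```

Request:
step_arm([
  [[0,0,0],2],
  [[0.1,0,0],4],
  [[0.1,0,0],4],
])

```text
clock: 34.65
position: [0.433, -0.0871, 0.1677]
ee_rot: [0.053, 0.705, 0.053, -0.705]
contact_force: [-0.0, -1.8, 6.1]
width: 0.0249
```

```bash
python3 feel.py; python3 -c "
from h import *
q=manip.get_image('side');save(q,'s19.png',(425,225,465,265),16)"
```

```text
mean F,M [-0.424 -0.909  5.794 -0.303  0.129  0.129] Mz sd 0.018
t 34.9 pos [ 0.4329 -0.0871  0.1677] j [-0.356  0.124  1.874 -0.     1.143  1.065] yawy -81.41 x [ 5.e-04 -3.e-04 -1.e+00] F [-1.  -0.4  6.1] M [-0.343  0.13   0.138] w 0.0246
```

View pics/s19.png

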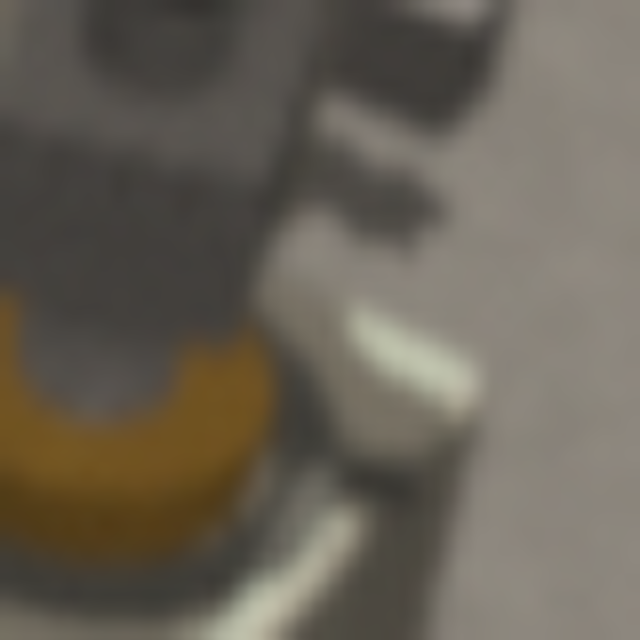

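The tab is at px (449,254), so the tap is at about 5.9. It tracks the hand and there is no rise yet.

Request:
step_arm([
  [[0,0,0],2],
  [[0,0,0],4],
  [[0,0,0],4],
])

```text
clock: 35.25
position: [0.4329, -0.0871, 0.1677]
ee_rot: [0.028, 0.707, 0.028, -0.706]
contact_force: [0.5, -1.9, 6.0]
width: 0.0249
```

```bash
python3 feel.py
```

```text
mean F,M [-0.629 -1.398  5.673 -0.266  0.16   0.142] Mz sd 0.015
t 35.5 pos [ 0.4329 -0.0871  0.1677] j [-0.356  0.124  1.874 -0.     1.143  1.135] yawy -85.41 x [ 6.e-04 -4.e-04 -1.e+00] F [-0.2 -2.   5.5] M [-0.294  0.185  0.116] w 0.0246
```

Request:
step_arm([
  [[0,0,0],2],
  [[0.1,0,0],4],
  [[0.1,0,0],4],
])

```text
clock: 35.8
position: [0.4329, -0.0871, 0.1676]
ee_rot: [0.004, 0.707, 0.003, -0.707]
contact_force: [-0.3, -0.7, 6.0]
width: 0.0249
```

```bash
python3 feel.py
```

```text
mean F,M [-0.946 -1.367  6.672 -0.247  0.176  0.179] Mz sd 0.015
t 36.05 pos [ 0.433  -0.0871  0.1677] j [-0.356  0.124  1.874 -0.     1.143  1.204] yawy -89.4 x [ 6.e-04 -4.e-04 -1.e+00] F [ 0.  -1.3  7.3] M [-0.276  0.209  0.174] w 0.0249
```

Request:
step_arm([
  [[0,0,0],2],
  [[0,0,0],4],
  [[0,0,0],4],
])

```text
clock: 36.35
position: [0.4329, -0.0871, 0.1677]
ee_rot: [-0.021, 0.707, -0.021, -0.707]
contact_force: [-0.9, -1.5, 6.6]
width: 0.0247
```

```bash
python3 feel.py
```

```text
mean F,M [-0.788 -0.592  6.965 -0.275  0.175  0.216] Mz sd 0.028
t 36.6 pos [ 0.4329 -0.0871  0.1677] j [-0.356  0.124  1.874 -0.     1.143  1.274] yawy -93.39 x [ 5.e-04 -5.e-04 -1.e+00] F [-1.2 -0.5  7. ] M [-0.293  0.085  0.232] w 0.0249
```

Request:
step_arm([
  [[0,0,0],2],
  [[0,0,0],3],
  [[0,0,0],3],
])

```text
clock: 36.9
position: [0.4329, -0.0871, 0.1677]
ee_rot: [-0.039, 0.706, -0.04, -0.706]
contact_force: [-1.4, -0.3, 6.5]
width: 0.025
```

```bash
python3 feel.py
```

```text
mean F,M [-0.865 -1.323  6.549 -0.254  0.163  0.296] Mz sd 0.029
t 37.15 pos [ 0.4329 -0.0871  0.1677] j [-0.356  0.124  1.874 -0.     1.143  1.326] yawy -96.38 x [ 5.e-04 -5.e-04 -1.e+00] F [-0.8 -1.5  7.3] M [-0.247  0.189  0.273] w 0.0246
```

The torque is now rising clearly: 0.18, 0.22, 0.30. First touch was at about j6 1.2. I'll go on with small steps.

Request:
step_arm([
  [[0,0,0],2],
  [[0,0,0],3],
  [[0,0,0],3],
])

```text
clock: 37.45
position: [0.4329, -0.0871, 0.1677]
ee_rot: [-0.058, 0.705, -0.058, -0.705]
contact_force: [-0.7, -1.5, 6.1]
width: 0.0247
```

```bash
python3 feel.py; python3 feel.py
```

```text
mean F,M [-0.569 -1.209  6.628 -0.254  0.169  0.377] Mz sd 0.024
t 37.7 pos [ 0.4329 -0.0871  0.1678] j [-0.356  0.124  1.874 -0.     1.143  1.378] yawy -99.36 x [ 5.e-04 -6.e-04 -1.e+00] F [-1.1 -1.   7.3] M [-0.286  0.184  0.385] w 0.0247
mean F,M [-0.793 -1.047  7.037 -0.256  0.192  0.358] Mz sd 0.046
t 37.95 pos [ 0.4329 -0.0871  0.1677] j [-0.356  0.124  1.874 -0.     1.143  1.378] yawy -99.37 x [ 4.e-04 -6.e-04 -1.e+00] F [-0.9 -0.5  7.6] M [-0.254  0.214  0.349] w 0.0248
```

The excess over running friction is about 0.21 N m, which puts the bush at about 0.14. One more 3° brings it to about 0.19, inside the snug range. Even counting from the last clearly free reading, that stays under 0.30.

Request:
step_arm([
  [[0,0,0],2],
  [[0,0,0],3],
  [[0,0,0],3],
])

```text
clock: 38.25
position: [0.4329, -0.0871, 0.1678]
ee_rot: [-0.076, 0.703, -0.076, -0.703]
contact_force: [-1.9, -1.1, 6.6]
width: 0.0251
```

```bash
python3 feel.py; python3 feel.py
```

```text
mean F,M [-0.938 -1.171  7.001 -0.25   0.192  0.427] Mz sd 0.024
t 38.5 pos [ 0.4329 -0.0871  0.1678] j [-0.356  0.124  1.874 -0.     1.143  1.431] yawy -102.36 x [ 4.e-04 -6.e-04 -1.e+00] F [-1.2 -1.9  7.4] M [-0.281  0.149  0.434] w 0.0249
mean F,M [-0.994 -0.988  7.136 -0.239  0.206  0.417] Mz sd 0.027
t 38.75 pos [ 0.4329 -0.0872  0.1678] j [-0.356  0.124  1.874 -0.     1.143  1.431] yawy -102.36 x [ 5.e-04 -6.e-04 -1.e+00] F [-0.8 -1.1  6.8] M [-0.245  0.166  0.427] w 0.0246
```

The held torque is 0.42 N m, which puts the bush at about 0.18 (0.28 at most), so it is snug. Now I'll release and back off upward.

Request:
step_arm([
  [[0,0,0],0],
  [[0,0,0],0],
  [[0,0,0],0],
  [[0,0,0],0],
  [[0,0,0],0],
  [[0,0,0],0],
], grip=0)

```text
clock: 39.35
position: [0.4327, -0.0868, 0.1673]
ee_rot: [0.077, -0.703, 0.077, 0.703]
contact_force: [-0.2, -0.2, -0.8]
width: 0.0858
```

```bash
python3 -c "
from h import *
report()
q=manip.get_image('side');save(q,'s20.png',(380,130,490,260),6)"
```

```text
t 39.35 pos [ 0.4327 -0.0868  0.1673] j [-0.356  0.124  1.875  0.     1.143  1.432] yawy -102.48 x [-1.e-04  3.e-04 -1.e+00] F [-0.2 -0.2 -0.8] M [-0.048  0.025  0.01 ] w 0.0858
```

View pics/s20.png

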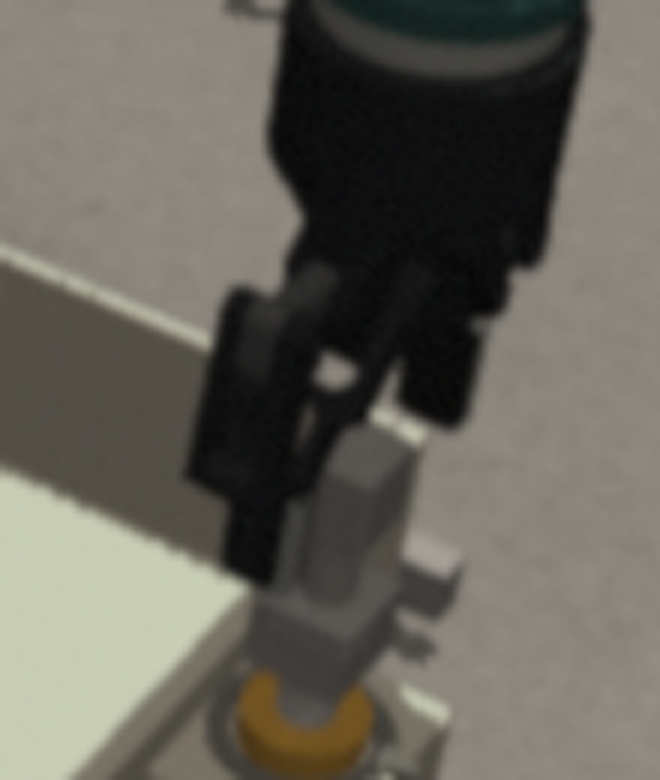

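The jaws are open and the wrench stands on the tap. I'll lift the hand straight up.

Request:
step_arm([
  [[-3,0,0],0],
  [[-15,0,0],0],
  [[-40,0,0],0],
  [[-70,0,0],0],
  [[-95,0,0],0],
  [[-105,0,0],0],
  [[-105,0,-40],0],
  [[-105,0,0],0],
  [[-105,0,0],0],
])

```text
clock: 40.3
position: [0.4293, -0.0858, 0.2693]
ee_rot: [0.078, -0.699, 0.076, 0.707]
contact_force: [-1.0, -0.2, -0.1]
width: 0.0856
```

```bash
python3 -c "
from h import *
report()
q=manip.get_image('side');save(q,'s21.png')
save(q,'s21c.png',(390,170,480,280),7)
p=manip.get_image('top');save(p,'t21.png')
for t in ('wrench','tap_top','lid_a','latch_knob','green_bottle','pet_bottle','scoop'):
  for r in manip.search_frame(q,t): print(t,np.round(r['xyz'],3),round(r['confidence'],2))"
```

```text
t 40.3 pos [ 0.4293 -0.0858  0.2693] j [-0.356  0.051  1.693 -0.     1.409  1.432] yawy -102.47 x [-0.0102  0.0036 -0.9999] F [-1.  -0.2 -0.1] M [-0.013  0.015 -0.057] w 0.0856
wrench [ 0.434 -0.076  0.152] 0.81
wrench [0.577 0.151 0.019] 0.74
wrench [0.465 0.137 0.054] 0.7
tap_top [ 0.43  -0.086  0.103] 0.61
tap_top [ 0.566 -0.084  0.016] 0.4
lid_a [ 0.568 -0.084  0.012] 0.94
lid_a [ 0.696  0.276 -0.001] 0.77
latch_knob [0.426 0.234 0.01 ] 0.81
latch_knob [ 0.564 -0.083  0.012] 0.49
pet_bottle [ 0.602 -0.154  0.114] 0.88
pet_bottle [0.517 0.345 0.022] 0.68
scoop [0.513 0.345 0.021] 0.65
```

View pics/s21.png

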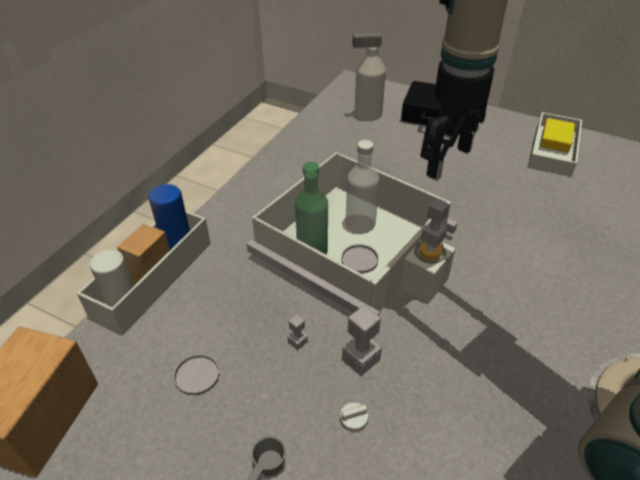

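View pics/s21c.png

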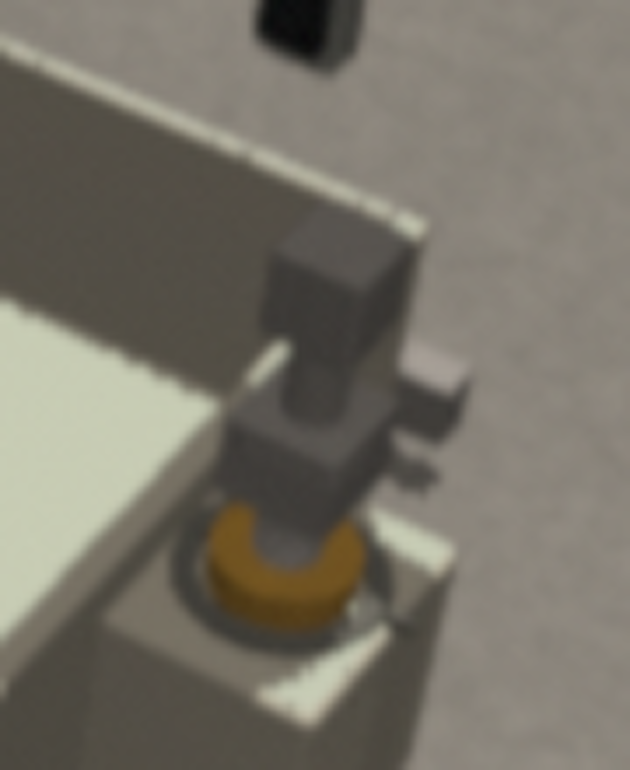

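The wrench stands upright on the tap, with the hand about 65 mm clear of it. The ring tab at side px (447,258) puts the deepest turn at about 6.25, and the other things are where they were. Handing in.

```bash
python3 -c "
from h import *
q=manip.get_image('side')
f=lambda l,o,s:[((a+.5)/s-.5+o[0],(b+.5)/s-.5+o[1]) for a,b in l]
c=f([(272,255),(325,200),(415,243),(360,292)],(390,170),7)
x,r=fit([(q,c,.013,.199)],[.4325,-.087,.4]);print(x,r.round(1))
report(); print(manip.sign_off())"
```

```text
[ 0.43126023 -0.08542568 -0.20498674] [-0.7 -0.4 -0.2 -0.3  0.5 -0.1  0.3  0.8]
t 40.8 pos [ 0.4329 -0.087   0.2727] j [-0.356  0.048  1.687  0.     1.405  1.432] yawy -102.47 x [ 9.e-04 -3.e-04 -1.e+00] F [ 0.  -0.1  0.9] M [ 0.007 -0.01  -0.061] w 0.0851
the job is handed in; nothing more can be done
None
```

I handed the job in at 40.8 s. The tap is bottomed and snug, and the middle-sized wrench stands on it; no verdict was reported.

- **Seating:** I picked up the middle-sized of the three wrenches and pushed it onto the tap's square until the socket roof touched. The hand's height there matched the computed value of about 0.171 m.
- **Turns:** By hand angle I turned in to about 2.95 rad, back to about 1.4, in to about 4.5 and back to about 2.95. I re-gripped the wrench by 90° after each back-turn. Then I drove in by small steps, feeling the torque after each one.
- **Bottoming:** The clear torque rise came at a tap turn of about 6.1 rad. I stopped at 0.42 N m held, which puts the bush twist at about 0.18 rad, and at most 0.28. I then opened the jaws and lifted straight up.

**Last checks:**
- A camera fit of the wrench's top face puts it within about 2 mm of the tap axis, and it looks upright.
- The ring tab reads a deepest turn of about 6.25 rad.
- The hand is clear and feels no contact.
- The latch knob, scoop, lids and bottles look unmoved in the last picture. The network did not report the green bottle that time, but it shows in place in the picture.

**What disagreed or could not be seen:**
- The running torque felt was 0.11 to 0.19 N m when stepping slowly, above the stated 0.12. The final 0.42 N m was above the stated 0.35.
- I therefore judged the bottom by the rise over the running torque, not by the absolute value.
- The bush twist left after letting go cannot be seen, so I only expect it to be about 0.15 rad.

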